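# Refit the washed biscuit depositor: drive rod home, dies into the drawer

### The job

Put the washed biscuit depositor back together. First slide the drive rod, tip first, partway into the bore of the depositor and let go of it, then take it again further back, by the grip stub behind its collar, and push it fully home, the collar against the housing. After that set every forming die from the parchment into the open drawer of the white unit, each standing flat on the drawer's floor with its nozzle holes up, and last slide the drawer fully shut; leave the bowl, the jar and the scraper where they are.

Things in the scene. Friction and masses are not known exactly. Their poses are not given: they have to be found in the camera images.
- rod: Dark steel drive rod, 0.4 kg, 200 mm long, 20 mm square. Origin on its axis at mid-length, level, 45 mm above the table at the start; +x runs to its tip. Plain shaft from x +100 (tip) to -40 mm, square collar 44 x 44 mm from -40 to -55, grip stub 20 mm square from -55 to -100. Balances at x -7 mm. Any flat side may face up in the bore.
- rest: Fixed white plastic rest under the rod: base plate 140 x 90 x 6 mm and two bars, 12 mm wide, 35 mm high, at the rest's x -27 and +67 mm, 90 mm long along its y. The rod lies across the bars along the rest's x (within 4 mm and 0.06 rad; up to 20 mm off in y), free to grip between them. Origin at the centre of its underside.
- rod_tip (a point): Centre of the rod's tip face (rod x = +100 mm); axes as the rod's.
- rod_stub (a point): Point on the rod's axis in the middle of the grip stub (rod x = -80 mm); axes as the rod's.
- bore_mouth (a point): Centre of the mouth of the level bore, 60 mm above the table. +x points along the bore into the housing (roughly away from the robot), z up. Bore 23 mm square; its mouth a funnel, 31 mm narrowing to 23 over the first 8 mm; 150 mm deep. Home, the collar touches the front face and rod_tip is 140 mm in. No spring; let go partway, the rod stays, sagging a few mm behind.
- depositor: Fixed steel housing with the bore; origin under the mouth's centre, on the table; axes as bore_mouth's. Flat front face 110 mm wide in the mouth's plane (x = 0), top 90 mm above the table, with a 10 mm wide window slot over the bore from x 30 mm on, through which the rod is seen from above. A white motor casing, 170 mm wide and 130 mm high, stands behind it from x 160 to 310 mm.
- die0: Aluminium forming die, 0.25 kg: flange plate 80 x 56 x 10 mm with a raised block 66 x 28 x 30 mm centred on it (40 mm high in all), long sides along x; three dark nozzle holes in its top. Origin at the centre of the underside, z up. On the parchment at the start. Two to four of these, all alike, are there (None if absent, and while held).
- die1: Aluminium forming die, 0.25 kg: flange plate 80 x 56 x 10 mm with a raised block 66 x 28 x 30 mm centred on it (40 mm high in all), long sides along x; three dark nozzle holes in its top. Origin at the centre of the underside, z up. On the parchment at the start. Two to four of these, all alike, are there (None if absent, and while held).
- die2: Aluminium forming die, 0.25 kg: flange plate 80 x 56 x 10 mm with a raised block 66 x 28 x 30 mm centred on it (40 mm high in all), long sides along x; three dark nozzle holes in its top. Origin at the centre of the underside, z up. On the parchment at the start. Two to four of these, all alike, are there (None if absent, and while held).
- die3: Aluminium forming die, 0.25 kg: flange plate 80 x 56 x 10 mm with a raised block 66 x 28 x 30 mm centred on it (40 mm high in all), long sides along x; three dark nozzle holes in its top. Origin at the centre of the underside, z up. On the parchment at the start. Two to four of these, all alike, are there (None if absent, and while held).
- unit_drawer0 (a joint): Opening of the drawer in m: 0 shut, grows as it slides out towards the robot, at most 0.174; starts 0.145 to 0.165. About 1 N of friction; stays where it is left.
- drawer_floor (a point): Centre of the drawer's inner floor, 22 mm above the table; moves with the drawer. +x points into the unit (the way that shuts the drawer), z up. Inner floor 205 (x) by 268 mm (y); side walls 35 mm above it. Front panel: inner face at x -102 mm, outer face at x -124 mm, top 44 mm above the floor. The unit's roof covers the drawer where x is greater than (opening - 109 mm).
- unit: Fixed white one-drawer unit, 250 (x) by 310 mm (y), top 79 mm above the table. Origin at the centre of its underside; axes as drawer_floor's.
- unit_drawer0_handle (a point): Middle of the drawer's bar handle, a level steel bar 120 mm long across the front, 35 mm out from the front panel, about 43 mm above the table; moves with the drawer; axes as drawer_floor's.
- bowl: Bystander: steel bowl, 110 mm wide, 50 mm high. Origin at the centre of its underside.
- jar: Bystander: amber glass jar, 66 mm wide, 110 mm high. Origin at the centre of its underside.
- scraper: Bystander: spatula 280 mm long lying on the table, along its x. Origin at its middle, on the underside.
There are look-alikes about, which are no part of the job. Leave any blue or pink look-alike of the die3 alone.

How it is judged:
On the way, in this order (a step that is already met when the one before it is completed fails the run):
1. the rod is partway in the bore (40 to 125 mm) and let go (angle between the x axis of rod and the x axis of bore_mouth, either way round below 0.08 rad and x of rod_tip in the frame of bore_mouth between 0.04 and 0.125 m and contact force between the fingers and rod below 0.05 N), for 0.2 s.
2. the rod is fully home (tip at least 135 mm in) (angle between the x axis of rod and the x axis of bore_mouth, either way round below 0.08 rad and y of rod_tip in the frame of bore_mouth between -0.006 and 0.006 m and z of rod_tip in the frame of bore_mouth between -0.008 and 0.008 m and x of rod_tip in the frame of bore_mouth above 0.135 m), for 0.2 s.
3. every die stands flat in the drawer, which is still open by 60 mm or more (x of die0 in the frame of drawer_floor between -0.1 and 0.1 m and y of die0 in the frame of drawer_floor between -0.13 and 0.13 m and z of die0 in the frame of drawer_floor between -0.008 and 0.008 m and angle between each of die0, die1, die2, die3's own z axis and vertical below 0.15 rad and x of die1 in the frame of drawer_floor between -0.1 and 0.1 m and y of die1 in the frame of drawer_floor between -0.13 and 0.13 m and z of die1 in the frame of drawer_floor between -0.008 and 0.008 m and x of die2 in the frame of drawer_floor between -0.1 and 0.1 m and y of die2 in the frame of drawer_floor between -0.13 and 0.13 m and z of die2 in the frame of drawer_floor between -0.008 and 0.008 m and x of die3 in the frame of drawer_floor between -0.1 and 0.1 m and y of die3 in the frame of drawer_floor between -0.13 and 0.13 m and z of die3 in the frame of drawer_floor between -0.008 and 0.008 m and value of joint unit_drawer0 above 0.06 m and contact force between the fingers and anything else below 0.05 N), for 0.2 s.
At the end, for the whole second after the job is handed in: The rod is home in the bore (tip 135 mm or more past the mouth, in line with it), every die that is present stands flat (within 0.15 rad) on the drawer's floor with its holes up, the drawer is shut to within 6 mm, and all is at rest (all of step 2 and x of die0 in the frame of drawer_floor between -0.1 and 0.1 m and y of die0 in the frame of drawer_floor between -0.13 and 0.13 m and z of die0 in the frame of drawer_floor between -0.008 and 0.008 m and angle between each of die0, die1, die2, die3's own z axis and vertical below 0.15 rad and x of die1 in the frame of drawer_floor between -0.1 and 0.1 m and y of die1 in the frame of drawer_floor between -0.13 and 0.13 m and z of die1 in the frame of drawer_floor between -0.008 and 0.008 m and x of die2 in the frame of drawer_floor between -0.1 and 0.1 m and y of die2 in the frame of drawer_floor between -0.13 and 0.13 m and z of die2 in the frame of drawer_floor between -0.008 and 0.008 m and x of die3 in the frame of drawer_floor between -0.1 and 0.1 m and y of die3 in the frame of drawer_floor between -0.13 and 0.13 m and z of die3 in the frame of drawer_floor between -0.008 and 0.008 m and linear speed of each of die0, die1, die2, die3, rod below 0.02 m/s and value of joint unit_drawer0 below 0.006 m); the robot touches nothing.
It fails at once if the bowl is shifted by more than 30 mm (distance of bowl from where it was at the start of the episode above 0.03 m).
It fails at once if the jar is shifted by more than 30 mm (distance of jar from where it was at the start of the episode above 0.03 m).
It fails at once if the scraper is shifted by more than 30 mm (distance of scraper from where it was at the start of the episode above 0.03 m).
Of die0, die1, die2, die3 only 2 to 4 are there at a start; the rules pass over those that are not, and their reading is None.
At some moment in a run one of die0, die1, die2, die3 may be knocked a few centimetres aside while the robot is not near it.
It also fails if it takes over 210 s, if anything falls off the work surface, if the arm or the gripper's body presses on something with over 40 N, if the wrist force passes 120 N, or if a joint passes its speed limit or range.

### The arm

A 6-joint arm with a two-finger parallel gripper is mounted at the origin on the work surface. World frame = base frame: x ahead of the robot, y to its left, z up, the work surface at z = 0. Lengths are in m, angles in rad, forces in N, time in s.
With the tool pointing down it reaches from about 0.35 to 0.775 m from the base axis. Payload 7.3 kg.
Tool frame: the origin (TCP) lies at the very end of the fingers, on their centre line; the grasp point (between the pads) lies 19 mm behind it (robot.hold_point_z is the distance from the TCP to the grasp point, in m); z points along the fingers, y is the direction in which the jaws open and shut (so a half turn about z gives the same grasp; the last joint's range is limited). The gripper opens to 92 mm and grips with 3 to 60 N. Pads are 19 mm wide; open, the fingers measure 130 mm over their backs; the gripper's body (75 mm by 190 mm) begins 47 mm behind the grasp point.
Start: joints at [1.048, 0.342, 1.524, -0, 1.275, -0.146], TCP at [0.193, 0.488, 0.227] pointing down, gripper open.
Joint ranges: [-2.53, 2.53], [-0.77, 2.02], [0.04, 2.7], [-1, 4.14], [0.28, 2.66], [-3.11, 3.11]. Speed limits (rad/s): [2.57, 2.57, 3.14, 3.14, 3.14, 3.14].

### API

Orientations are given as [roll, pitch, yaw] about the fixed x, y, z axes, in that order (R = Rz(yaw) Ry(pitch) Rx(roll)).
In Python, from cell import monitor, viewer, robot gives the robot as it stands.
- The arm moves only by the tool move_arm, never from a script. Its argument "deltas" is a list of rows, each an object of numbers: "x", "y", "z": the shift along the tool's x, y, z in m; "wx", "wy", "wz": the turn, a rotation vector about the tool's x, y, z in degrees; "hand": the opening, from 0 (shut) to 1 (fully open). In form: [{"x": .., "y": .., "z": .., "wx": .., "wy": .., "wz": .., "hand": ..}, ...]. A call has 1 to 8 rows; each row is the pose to reach, as a shift and turn from the pose commanded when the call began, along the tool's axes at that moment; what a row does not reach only later rows make up. A row lasts 1/8 s, in which the tool goes at most 62.5 mm and 10.7 degrees, less where a joint would pass 70% of its speed; a pose out of reach is approached as far as the arm can. A call with a gripper value outside its range is refused whole. The fingers move at their own pace and stop on an object; "grip_force" is the grip in N (left out, the last holds). Time passes only in rows, so rows that repeat a pose let the fingers close. It gives the time, the measured TCP pose, the force and the opening at its end, in the units of the state.
- monitor.observe(): the state, without advancing time (a new reading comes with each control period).
- viewer.read_camera(name): name is "scene" or "top" or "wrist"; returns the picture (420x560x3 uint8, red, green, blue); there is no depth.
- viewer.camera_params(name): a dict with "camera_matrix" (3x3 intrinsics, pixels), "k1" (the pictures are not rectified: a ray, as slopes to the right and down, at radius r is drawn at 1 + k1 r^2 times it, then the intrinsics apply), "R" (3x3) and "t" (3): a world point X has camera coordinates R X + t. Camera axes: x right, y down, z forward; pixel columns grow to the right and rows downward; lengths in m; the calibration is good to about 2 mm. A picture is of the moment at which its call begins: read the wrist's pose just before it. camera_params takes no time and is no camera call; for the wrist camera it gives the pose at the moment of the call.
- robot.hand_in(): hands the job in, once; it reports no verdict.
The state is a dict: "time": time; "qpos": joint angles; "qvel": joint speeds; "joint_efforts": joint torques, N m; "tool_pos": TCP position; "tool_rot": TCP orientation; "contact_force": force on the tool from outside, world axes, zero at the start; "torque": the same for the moment, N m; "opening": finger opening in m.
Only numpy, scipy, OpenCV 4.12 (cv2) and the standard library are available. Lean on these libraries where they do the work, as an engineer would, in place of code of your own. Each camera call takes 0.05 s, during which the arm holds its last target. There are 200 camera calls.

## Working session

There is one attempt and no reset: what is moved stays moved. The work goes in short steps, Python scripts to look and compute and a tool call to move; the robot and the scene stay as the last step left them, time stands still between calls to the robot, and variables do not carry over. Pictures are saved under pics/ and viewed, about 12 in all and at most 16, crops included, and the job is handed in when it is done.

Besides the shell and the picture viewer there is one more tool, called after "Request:" as name(argument=value, ...) on one line, values as JSON. move_arm: Moves the arm, as the interface text tells. Its arguments: {"type":"object","properties":{"deltas":{"type":"array","items":{"type":"object","properties":{"x":{"type":"number"},"y":{"type":"number"},"z":{"type":"number"},"wx":{"type":"number"},"wy":{"type":"number"},"wz":{"type":"number"},"hand":{"type":"number"}}}},"grip_force":{"type":"number"}},"required":["deltas"]}

```bash
ls; mkdir -p pics
cat > h.py <<'E'
import numpy as np, cv2
from cell import monitor, viewer, robot
def P(n): return viewer.camera_params(n)
def snap(n,f=None):
    p=P(n); im=viewer.read_camera(n)
    if f: cv2.imwrite('pics/'+f,im[:,:,::-1])
    return im,p
def ray(p,uv):
    K=np.array(p["camera_matrix"]);k=p["k1"]
    uv=np.atleast_2d(np.array(uv,float))
    d=cv2.undistortPoints(uv[:,None],K,np.array([k,0,0,0.]))[:,0]
    R=np.array(p["R"]);t=np.array(p["t"])
    return -R.T@t, np.c_[d,np.ones(len(d))]@R
def onz(p,uv,z):
    c,d=ray(p,uv); return c+d*((z-c[2])/d[:,2])[:,None]
def proj(p,X):
    K=np.array(p["camera_matrix"]);X=np.atleast_2d(X)
    r=cv2.Rodrigues(np.array(p["R"]))[0]
    return cv2.projectPoints(np.array(X,float),r,np.array(p["t"],float),K,np.array([p["k1"],0,0,0.]))[0][:,0]
E
python3 - <<'E'
from h import *
np.set_printoptions(precision=4,suppress=True)
print(monitor.observe())
ims=[]
for n in("top","scene"):
    im,p=snap(n,n+"0.png");print(n,p)
E
```

```text
pics
{'time': 0.0, 'qpos': array([ 1.048 ,  0.3427,  1.525 , -0.    ,  1.2754, -0.146 ]), 'qvel': array([ 0.0016,  0.0024,  0.0014,  0.0008, -0.0001,  0.0001]), 'joint_efforts': array([  0.0011, -43.1242, -24.4227,   0.0717,   0.0559,  -0.0001]), 'tool_pos': array([0.1929, 0.4878, 0.2261]), 'tool_rot': array([-3.1401, -0.0002,  2.7649]), 'contact_force': array([-0.2087, -0.2596,  0.7789]), 'torque': array([ 0.0023, -0.0193, -0.0432]), 'opening': 0.09168686960207402}
top {'camera_matrix': array([[379.841 ,   0.    , 282.3969],
       [  0.    , 379.841 , 211.1363],
       [  0.    ,   0.    ,   1.    ]]), 'k1': -0.02331503598291328, 'R': array([[ 0.0236, -0.9996, -0.0122],
       [-0.9945, -0.0222, -0.1021],
       [ 0.1018,  0.0145, -0.9947]]), 't': array([-0.1141,  0.5515,  1.0571])}
scene {'camera_matrix': array([[475.3547,   0.    , 289.1783],
       [  0.    , 475.3547, 210.4273],
       [  0.    ,   0.    ,   1.    ]]), 'k1': -0.09903280441322719, 'R': array([[-0.8687,  0.4952,  0.007 ],
       [ 0.4233,  0.7498, -0.5086],
       [-0.2571, -0.4389, -0.861 ]]), 't': array([ 0.5443, -0.0954,  1.3558])}
```

View pics/top0.png

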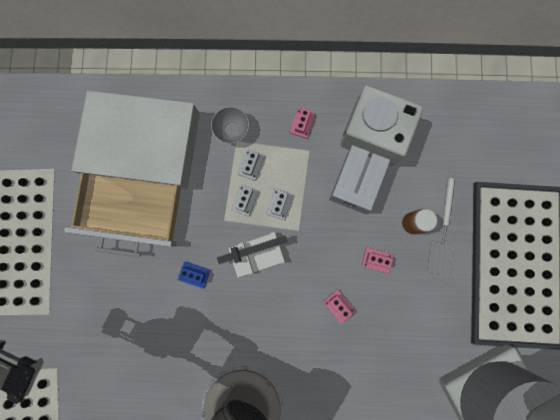

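View pics/scene0.png

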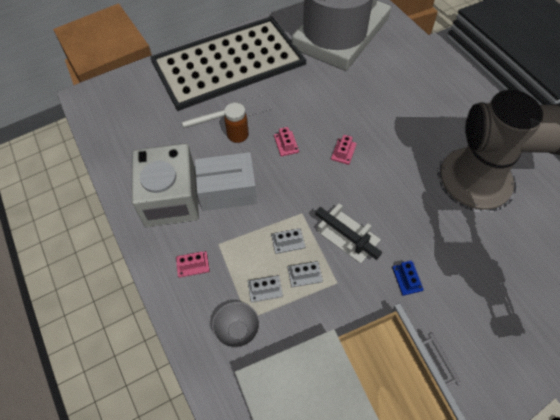

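The top view shows three silver dies on the parchment at (250,163), (244,200) and (280,204). The look-alikes are pink at (302,122), (378,260) and (340,306), and blue at (194,275). The rod is at (255,247), with its collar at (237,253) and its tip at the right. The housing front is near (360,200) and the drawer near (127,205). Next is a close crop to check the choice.

Run:
```python
from h import *
im=cv2.imread('pics/top0.png')
c=im[80:290,215:425]
cv2.imwrite('pics/crop0.png',cv2.resize(c[60:],(784,560),interpolation=cv2.INTER_CUBIC))
```

```text
(no output)
```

View pics/crop0.png

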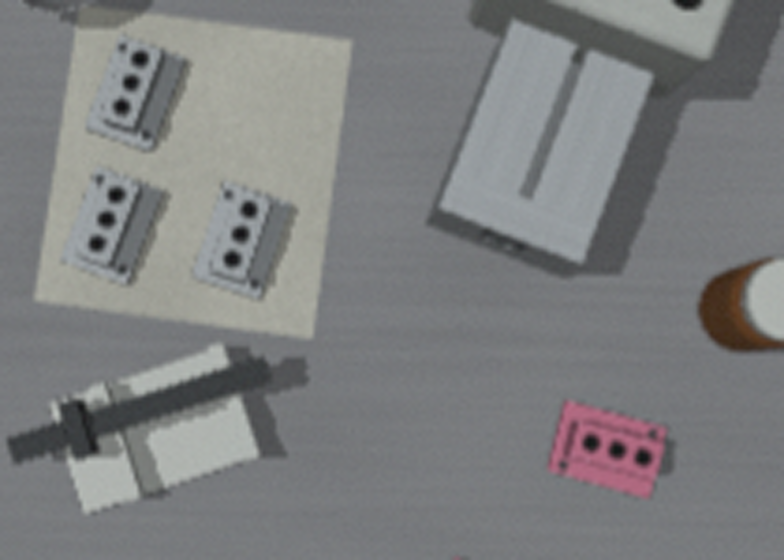

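Run:
```python
from h import *
np.set_printoptions(precision=4,suppress=True)
p=P("top")
f=lambda L:np.array(L,float)/3.7333+[215,140]
rod=onz(p,f([[10,450],[269,371],[78,425]]),0.055); print("rod stub end,tip,collar",rod, np.linalg.norm(rod[1]-rod[0]), "yaw",np.arctan2(*(rod[1]-rod[0])[[1,0]]))
fr=onz(p,f([[440,206],[585,262],[653,73],[512,22]]),0.09);print("front",fr,np.linalg.norm(fr[1]-fr[0]))
m=(fr[0]+fr[1])/2;e=fr[1]-fr[0];print("mouth",m,"edge yaw+90",np.arctan2(e[1],e[0])+np.pi/2)
s=onz(p,f([[528,195],[580,55]]),.09);print("slot",s,np.arctan2(*(s[1]-s[0])[[1,0]]))
for h in ([[139,59],[131,83],[121,107]],[[116,195],[106,219],[96,243]],[[249,210],[241,234],[232,260]]):
    X=onz(p,f(h),.04);d=X[0]-X[2];print("die",X.mean(0),np.arctan2(d[1],d[0]))
# drawer: inner corners in top0 pix; front panel top z=.066
fp=onz(p,[[67,231],[170,243]],.066);e=fp[0]-fp[1];print("panel top outer",fp,np.linalg.norm(e),np.arctan2(e[1],e[0])-np.pi/2)
u=onz(p,[[87,93],[195,101],[181,184],[75,170]],.079);print("unit top",u,u.mean(0))
print("bowl",onz(p,[[231,125]],.05),"jar",onz(p,[[425,220]],.11),"blue",onz(p,[[194,275]],.04), "pink",onz(p,[[302,122],[378,260],[340,306]],.04),"tool end",onz(p,[[450,180],[440,272]],0))
print(P("wrist"))
```

```text
rod stub end,tip,collar [[ 0.4104  0.0733  0.055 ]
 [ 0.4731 -0.1165  0.055 ]
 [ 0.43    0.0236  0.055 ]] 0.1998067335153145 yaw -1.2518211187673678
front [[ 0.5939 -0.2374  0.09  ]
 [ 0.5555 -0.3421  0.09  ]
 [ 0.6954 -0.3919  0.09  ]
 [ 0.7313 -0.2888  0.09  ]] 0.11149084184968927
mouth [ 0.5747 -0.2897  0.09  ] edge yaw+90 -0.3513601224283589
slot [[ 0.6034 -0.3009  0.09  ]
 [ 0.7076 -0.3386  0.09  ]] -0.34681739683593693
die [ 0.6914 -0.0052  0.04  ] -0.32153201103239243
die [0.5858 0.0099 0.04  ] -0.3598825187209339
die [ 0.5761 -0.0927  0.04  ] -0.3013394008348013
panel top outer [[0.4812 0.4953 0.066 ]
 [0.4552 0.2046 0.066 ]] 0.2918944223070959 -0.08907498213267795
unit top [[0.8749 0.4632 0.079 ]
 [0.8553 0.1517 0.079 ]
 [0.6176 0.1788 0.079 ]
 [0.6511 0.479  0.079 ]] [0.7497 0.3182 0.079 ]
bowl [[0.797  0.0518 0.05  ]] jar [[ 0.5305 -0.4777  0.11  ]] blue [[0.3683 0.1406 0.04  ]] pink [[ 0.8132 -0.1521  0.04  ]
 [ 0.422  -0.3707  0.04  ]
 [ 0.2939 -0.2662  0.04  ]] tool end [[ 0.6602 -0.5933  0.    ]
 [ 0.3908 -0.5589  0.    ]]
{'camera_matrix': array([[310.1475,   0.    , 277.4087],
       [  0.    , 310.1475, 205.8379],
       [  0.    ,   0.    ,   1.    ]]), 'k1': -0.06588354998833415, 'R': array([[ 0.3682,  0.9297, -0.0011],
       [ 0.9004, -0.3563,  0.2498],
       [ 0.2319, -0.093 , -0.9683]]), 't': array([-0.5244, -0.0301,  0.3903])}
```

```bash
cat >> h.py <<'E'
from scipy.spatial.transform import Rotation as Ro
def go(x,y,z,yaw):
    s=monitor.observe();R=Ro.from_euler('xyz',s["tool_rot"])
    yaw=(yaw-s["tool_rot"][2]+np.pi)%(2*np.pi)-np.pi+s["tool_rot"][2]
    T=Ro.from_euler('xyz',[np.pi,0,yaw])
    d=R.inv().apply(np.array([x,y,z])-s["tool_pos"]);w=(R.inv()*T).as_rotvec(degrees=True)
    print("t%.2f pos %s rot %s F %s op %.4f"%(s["time"],s["tool_pos"].round(4),s["tool_rot"].round(4),s["contact_force"].round(1),s["opening"]))
    print("  d mm",(d*1000).round(1),"w deg",w.round(2),"rows %.1f"%max(np.linalg.norm(d)/.0625,np.linalg.norm(w)/10.7))
E
python3 -c "
from h import *
go(.443,-.026,.2,1.89)"
```

```text
t0.10 pos [0.193  0.4879 0.2261] rot [-3.1402e+00 -2.0000e-04  2.7648e+00] F [ 0.  -0.3 -1.1] op 0.0917
  d mm [-421.5 -385.8   26.6] w deg [-8.000e-02  2.000e-02  5.013e+01] rows 9.2
```

Request:
move_arm(deltas=[{"x":-0.053,"y":-0.048,"z":0.003,"wz":6.3,"hand":0.6},{"x":-0.105,"y":-0.096,"z":0.007,"wz":12.5},{"x":-0.158,"y":-0.145,"z":0.01,"wz":18.8},{"x":-0.211,"y":-0.193,"z":0.013,"wz":25},{"x":-0.264,"y":-0.241,"z":0.017,"wz":31.3},{"x":-0.316,"y":-0.289,"z":0.02,"wz":37.6},{"x":-0.369,"y":-0.338,"z":0.023,"wz":43.9},{"x":-0.4215,"y":-0.3858,"z":0.0266,"wz":50.1,"hand":0.6}])

```text
schema error: expected keys x, y, z, wx, wy, wz, hand
```

```bash
python3 -c "
from h import *
go(.443,-.026,.2,1.89)
snap('wrist','w1.png')"
```

```text
t0.10 pos [0.193  0.4879 0.2261] rot [-3.1402e+00 -2.0000e-04  2.7648e+00] F [ 0.  -0.3 -1.1] op 0.0917
  d mm [-421.5 -385.8   26.6] w deg [-8.000e-02  2.000e-02  5.013e+01] rows 9.2
```

View pics/w1.png

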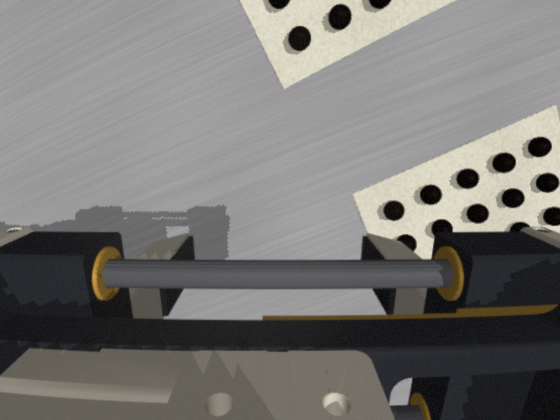

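Request:
move_arm(deltas=[{"x":-0.211,"y":-0.193,"z":0.013,"wx":0,"wy":0,"wz":25,"hand":0.6},{"x":-0.211,"y":-0.193,"z":0.013,"wx":0,"wy":0,"wz":25,"hand":0.6},{"x":-0.211,"y":-0.193,"z":0.013,"wx":0,"wy":0,"wz":25,"hand":0.6},{"x":-0.211,"y":-0.193,"z":0.013,"wx":0,"wy":0,"wz":25,"hand":0.6},{"x":-0.4215,"y":-0.3858,"z":0.0266,"wx":0,"wy":0,"wz":50.1,"hand":0.6},{"x":-0.4215,"y":-0.3858,"z":0.0266,"wx":0,"wy":0,"wz":50.1,"hand":0.6},{"x":-0.4215,"y":-0.3858,"z":0.0266,"wx":0,"wy":0,"wz":50.1,"hand":0.6},{"x":-0.4215,"y":-0.3858,"z":0.0266,"wx":0,"wy":0,"wz":50.1,"hand":0.6}])

```text
time: 1.15
tool_pos: [0.4122, 0.0371, 0.2035]
tool_rot: [3.141, -0.0, 1.889]
contact_force: [1.3, 0.4, -1.1]
opening: 0.0553
```

```bash
python3 -c "
from h import *
go(.443,-.026,.2,1.89)
snap('wrist','w2.png')"
```

```text
t1.15 pos [0.4122 0.0371 0.2035] rot [ 3.1410e+00 -1.0000e-04  1.8894e+00] F [ 1.3  0.4 -1.1] op 0.0553
  d mm [-69.5   9.5   3.5] w deg [ 0.03 -0.01 -0.04] rows 1.1
```

View pics/w2.png

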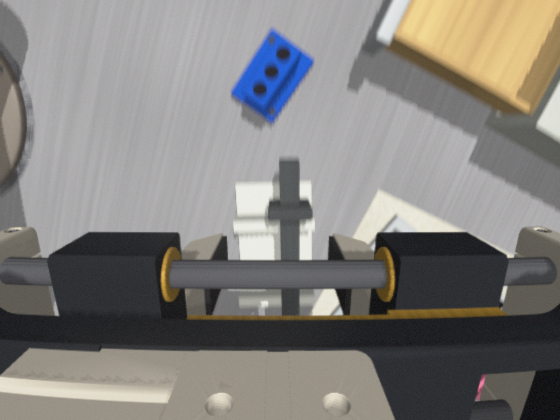

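Run:
```python
from h import *
p=P('wrist');np.set_printoptions(precision=4,suppress=True)
g=cv2.imread('pics/w2.png',0)
for r in (170,185,196):
    row=g[r].astype(int); c=np.where(row[250:330]<80)[0]+250; print(r,c.min(),c.max())
for r in (228,238):
    row=g[r].astype(int); c=np.where(row[250:330]<80)[0]+250; print(r,c.min(),c.max())
print(g[150:225:2,289])
```

```text
Traceback (most recent call last):
ValueError: zero-size array to reduction operation minimum which has no identity
```

Run:
```python
from h import *
p=P('wrist');np.set_printoptions(precision=4,suppress=True)
g=cv2.imread('pics/w2.png',0).astype(int)
C=[]
for r in (170,185,196,228,238,250):
    row=g[r]; d=np.diff(row[255:325]); a,b=255+d.argmin()+.5,255+d.argmax()+.5; C.append([(a+b)/2+.5,r]); print(r,a,b,row[289])
print(g[150:226:2,289])
X=onz(p,C,.055);print(X);e=X[0]-X[-1];print("yaw",np.arctan2(e[1],e[0]), np.arctan2(*(X[0]-X[2])[[1,0]]))
print("end",onz(p,[[289,158]],.055),"collar",onz(p,[[289,203],[289,218]],.067))
```

```text
170 278.5 299.5 90
185 279.5 299.5 89
196 279.5 299.5 88
228 279.5 299.5 93
238 279.5 299.5 91
250 280.5 299.5 89
[175 178 174 158 136 117  86  90  90  91  90  91  93  92  88  91  90  88
  90  91  90  88  90  88  91  88  85  79  76  81  84  87  89  86  83  78
  81  80]
[[ 0.4186  0.0577  0.055 ]
 [ 0.4239  0.0435  0.055 ]
 [ 0.4276  0.0327  0.055 ]
 [ 0.4385  0.0003  0.055 ]
 [ 0.442  -0.0102  0.055 ]
 [ 0.4469 -0.0229  0.055 ]]
yaw 1.90800004823707 1.9142344701658631
end [[0.4144 0.0688 0.055 ]] collar [[0.4275 0.0282 0.067 ]
 [0.4324 0.0137 0.067 ]]
```

```bash
python3 -c "
from h import *
go(.4475,-.029,.026,1.902)"
```

```text
t1.20 pos [0.4155 0.0308 0.2033] rot [3.1402 0.0045 1.8858] F [ 4.4 -4.6  0.4] op 0.0554
  d mm [-66.   11.7 177.6] w deg [ 0.08  0.26 -0.93] rows 3.0
```

Request:
move_arm(deltas=[{"x":-0.05,"y":0.01,"z":0.06,"wx":0,"wy":0,"wz":-0.9,"hand":0.6},{"x":-0.05,"y":0.01,"z":0.06,"wx":0,"wy":0,"wz":-0.9,"hand":0.6},{"x":-0.05,"y":0.01,"z":0.06,"wx":0,"wy":0,"wz":-0.9,"hand":0.6},{"x":-0.05,"y":0.01,"z":0.06,"wx":0,"wy":0,"wz":-0.9,"hand":0.6}])

```text
time: 1.7
tool_pos: [0.437, -0.0042, 0.1445]
tool_rot: [3.14, 0.0, 1.907]
contact_force: [0.8, -0.8, 1.1]
opening: 0.0551
```

```bash
python3 -c "
from h import *
go(.4455,-.0245,.026,1.902)"
```

```text
t1.70 pos [ 0.437  -0.0042  0.1445] rot [3.1404e+00 3.0000e-04 1.9072e+00] F [ 0.8 -0.8  1.1] op 0.0551
  d mm [-21.9   1.2 118.5] w deg [0.07 0.02 0.3 ] rows 1.9
```

Request:
move_arm(deltas=[{"x":-0.022,"y":0.001,"z":0.04,"wx":0,"wy":0,"wz":0,"hand":0.6},{"x":-0.022,"y":0.001,"z":0.08,"wx":0,"wy":0,"wz":0,"hand":0.6},{"x":-0.022,"y":0.001,"z":0.118,"wx":0,"wy":0,"wz":0,"hand":0.6},{"x":-0.022,"y":0.001,"z":0.118,"wx":0,"wy":0,"wz":0,"hand":0.6},{"x":-0.022,"y":0.001,"z":0.118,"wx":0,"wy":0,"wz":0,"hand":0.6}])

```text
time: 2.33
tool_pos: [0.4462, -0.0253, 0.0272]
tool_rot: [3.139, 0.001, 1.907]
contact_force: [0.5, -0.4, 0.7]
opening: 0.0551
```

Request:
move_arm(deltas=[{"x":0,"y":0,"z":0,"wx":0,"wy":0,"wz":0,"hand":0.1},{"x":0,"y":0,"z":0,"wx":0,"wy":0,"wz":0,"hand":0.1},{"x":0,"y":0,"z":0,"wx":0,"wy":0,"wz":0,"hand":0.1},{"x":0,"y":0,"z":0,"wx":0,"wy":0,"wz":0,"hand":0.1},{"x":0,"y":0,"z":0,"wx":0,"wy":0,"wz":0,"hand":0.1},{"x":0,"y":0,"z":0,"wx":0,"wy":0,"wz":0,"hand":0.1}], grip_force=40)

```text
time: 3.08
tool_pos: [0.4455, -0.0257, 0.0258]
tool_rot: [3.141, 0.0, 1.906]
contact_force: [1.0, 0.4, 5.0]
opening: 0.0198
```

Request:
move_arm(deltas=[{"x":0,"y":0,"z":-0.04,"wx":0,"wy":0,"wz":0,"hand":0.1},{"x":0,"y":0,"z":-0.08,"wx":0,"wy":0,"wz":0,"hand":0.1},{"x":0,"y":0,"z":-0.08,"wx":0,"wy":0,"wz":0,"hand":0.1},{"x":0,"y":0,"z":-0.08,"wx":0,"wy":0,"wz":0,"hand":0.1}])

```text
time: 3.58
tool_pos: [0.4438, -0.0255, 0.1041]
tool_rot: [-3.139, -0.001, 1.906]
contact_force: [-0.0, 0.7, -4.7]
opening: 0.0197
```

```bash
python3 -c "
from h import *
go(.5,-.2,.1,2.79)"
```

```text
t3.58 pos [ 0.4438 -0.0255  0.1041] rot [-3.1392e+00 -1.5000e-03  1.9062e+00] F [-0.   0.7 -4.7] op 0.0197
  d mm [-183.3   -4.4    3.9] w deg [ -0.09  -0.14 -50.64] rows 4.7
```

```bash
python3 -c "
from h import *
go(.4478,-.2435,.1,2.792)"
```

```text
t3.58 pos [ 0.4438 -0.0255  0.1041] rot [-3.1392e+00 -1.5000e-03  1.9062e+00] F [-0.   0.7 -4.7] op 0.0197
  d mm [-207.2  -68.     4. ] w deg [ -0.09  -0.14 -50.75] rows 4.7
```

Request:
move_arm(deltas=[{"x":-0.035,"y":-0.011,"z":0.004,"wx":0,"wy":0,"wz":-8.5,"hand":0.1},{"x":-0.07,"y":-0.023,"z":0.004,"wx":0,"wy":0,"wz":-17,"hand":0.1},{"x":-0.105,"y":-0.034,"z":0.004,"wx":0,"wy":0,"wz":-25.5,"hand":0.1},{"x":-0.14,"y":-0.045,"z":0.004,"wx":0,"wy":0,"wz":-34,"hand":0.1},{"x":-0.175,"y":-0.057,"z":0.004,"wx":0,"wy":0,"wz":-42.5,"hand":0.1},{"x":-0.207,"y":-0.068,"z":0.004,"wx":0,"wy":0,"wz":-50.7,"hand":0.1},{"x":-0.207,"y":-0.068,"z":0.004,"wx":0,"wy":0,"wz":-50.7,"hand":0.1},{"x":-0.207,"y":-0.068,"z":0.004,"wx":0,"wy":0,"wz":-50.7,"hand":0.1}])

```text
time: 4.58
tool_pos: [0.4478, -0.2424, 0.0997]
tool_rot: [3.14, -0.004, 2.789]
contact_force: [-0.1, -0.3, -4.5]
opening: 0.0194
```

```bash
python3 -c "
from h import *
go(.4478,-.2435,.0408,2.792)"
```

```text
t4.58 pos [ 0.4478 -0.2424  0.0997] rot [ 3.14   -0.004   2.7892] F [-0.1 -0.3 -4.5] op 0.0194
  d mm [-0.6 -1.1 58.9] w deg [ 0.09 -0.23 -0.16] rows 0.9
```

Request:
move_arm(deltas=[{"x":-0.001,"y":-0.001,"z":0.03,"wx":0,"wy":0,"wz":0,"hand":0.1},{"x":-0.001,"y":-0.001,"z":0.059,"wx":0,"wy":0,"wz":0,"hand":0.1},{"x":-0.001,"y":-0.001,"z":0.059,"wx":0,"wy":0,"wz":0,"hand":0.1},{"x":-0.001,"y":-0.001,"z":0.059,"wx":0,"wy":0,"wz":0,"hand":0.1},{"x":-0.001,"y":-0.001,"z":0.059,"wx":0,"wy":0,"wz":0,"hand":0.1}])

```text
time: 5.2
tool_pos: [0.4503, -0.245, 0.0437]
tool_rot: [-3.141, 0.002, 2.791]
contact_force: [-0.3, 0.6, -4.4]
opening: 0.0195
```

Run:
```python
from h import *
go(.4478,-.2435,.0408,2.792)
a,p=snap('top','t2.png');b,q=snap('scene','s2.png')
def crop(im,p,n=None):
    u=proj(p,[[.53,-.275,.06]])[0].astype(int);x,y=u-[40,50]
    print(x,y); return cv2.resize(im[y:y+100,x:x+80],(400,500),interpolation=cv2.INTER_CUBIC)
cv2.imwrite('pics/c2.png',np.hstack([crop(a,p),crop(b,q)])[:,:,::-1])
```

```text
t5.20 pos [ 0.4503 -0.245   0.0437] rot [-3.1411e+00  2.1000e-03  2.7912e+00] F [-0.3  0.6 -4.4] op 0.0195
  d mm [2.9 0.6 2.9] w deg [-0.03  0.12 -0.04] rows 0.1
304 169
230 120
```

View pics/c2.png

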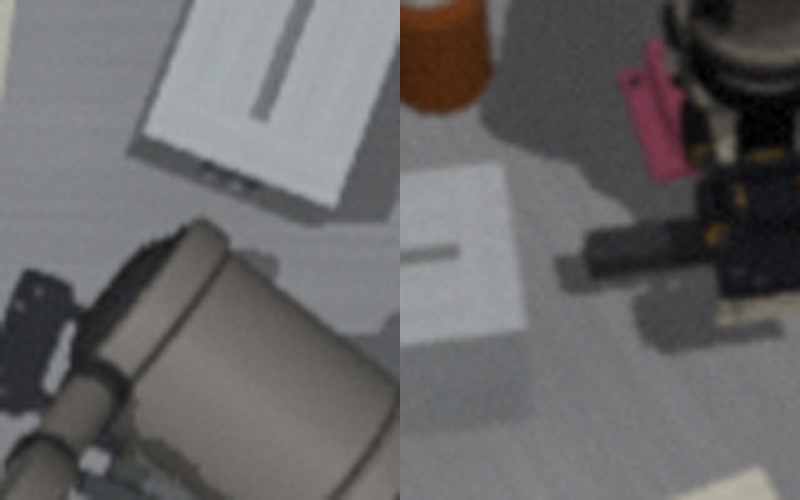

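Run:
```python
from h import *
np.set_printoptions(precision=4,suppress=True)
q=P('scene')
f=lambda L:(np.array(L,float)-[400,0])/5+[230,120]-.4
fr=onz(q,f([[526,328],[503,163]]),.09);print(fr,np.linalg.norm(fr[0]-fr[1]),fr.mean(0))
s=monitor.observe();print(s["tool_pos"])
d=np.array([np.cos(2.791),np.sin(2.791),0]);n=np.array([-d[1],d[0],0])
c=s["tool_pos"]+[0,0,.0192]
for L in(.085,.095):
  X=[c-d*L+n*a*.01+np.array([0,0,b*.01]) for a in(1,-1) for b in (1,-1)]
  print(L,((proj(q,X)-[230,120]+.4)*5+[400,0]).round(0).tolist())
im=cv2.imread('pics/s2.png')[155:185,262:302]
im=np.clip(im.astype(float)*3,0,255).astype(np.uint8)
cv2.imwrite('pics/c3.png',cv2.resize(im,(640,480),interpolation=cv2.INTER_CUBIC))
```

```text
[[ 0.5957 -0.2351  0.09  ]
 [ 0.557  -0.3362  0.09  ]] 0.10830286931144929 [ 0.5763 -0.2856  0.09  ]
[ 0.4501 -0.2451  0.0434]
0.085 [[600.0, 228.0], [601.0, 250.0], [605.0, 258.0], [606.0, 279.0]]
0.095 [[581.0, 230.0], [583.0, 252.0], [587.0, 260.0], [588.0, 282.0]]
```

View pics/c3.png

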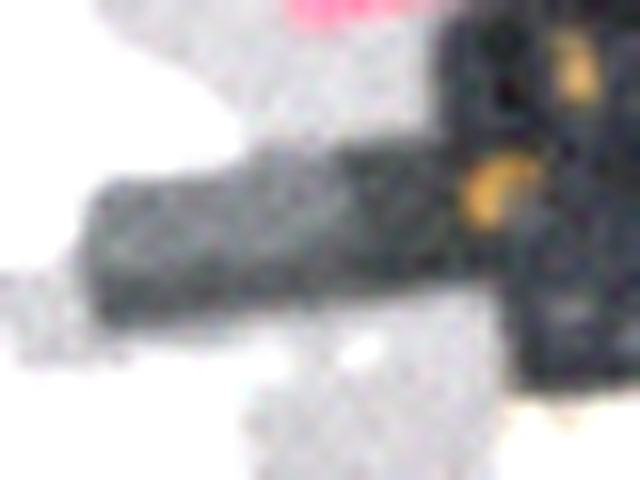

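```bash
python3 -c "
from h import *
go(.4835,-.2531,.0408,2.792)"
```

```text
t5.30 pos [ 0.4501 -0.2451  0.0434] rot [-3.1412e+00  1.7000e-03  2.7910e+00] F [-0.2  0.5 -4.9] op 0.0193
  d mm [-34.2   3.9   2.7] w deg [-0.02  0.1  -0.06] rows 0.6
```

Request:
move_arm(deltas=[{"x":-0.017,"y":0.004,"z":0.0027,"wx":0,"wy":0.1,"wz":0,"hand":0.1},{"x":-0.034,"y":0.004,"z":0.0027,"wx":0,"wy":0.1,"wz":0,"hand":0.1},{"x":-0.034,"y":0.004,"z":0.0027,"wx":0,"wy":0.1,"wz":0,"hand":0.1},{"x":-0.034,"y":0.004,"z":0.0027,"wx":0,"wy":0.1,"wz":0,"hand":0.1},{"x":-0.034,"y":0.004,"z":0.0027,"wx":0,"wy":0.1,"wz":0,"hand":0.1},{"x":-0.034,"y":0.004,"z":0.0027,"wx":0,"wy":0.1,"wz":0,"hand":0.1}])

```text
time: 6.05
tool_pos: [0.4825, -0.2526, 0.0399]
tool_rot: [3.141, -0.002, 2.791]
contact_force: [0.6, 0.0, -4.7]
opening: 0.0196
```

Run:
```python
from h import *
go(.4835,-.2531,.0408,2.792)
a,p=snap('top','t3.png');b,q=snap('scene','s3.png')
c1=cv2.resize(a[185:225,328:378],(400,320),interpolation=cv2.INTER_CUBIC)
c2=cv2.resize(b[150:200,230:292],(496,400),interpolation=cv2.INTER_CUBIC)
o=np.zeros((400,800,3),np.uint8);o[:320,:300]=c1[:,:300];o[:,304:]=c2
cv2.imwrite('pics/c4.png',np.clip(o.astype(float)*2,0,255)[:,:,::-1])
```

```text
t6.05 pos [ 0.4825 -0.2526  0.0399] rot [ 3.1415e+00 -2.0000e-03  2.7909e+00] F [ 0.6  0.  -4.7] op 0.0196
  d mm [-1.1 -0.1 -0.9] w deg [ 0.01 -0.11 -0.07] rows 0.0[ WARN:0@2.922] global loadsave.cpp:1063 imwrite_ Unsupported depth image for selected encoder is fallbacked to CV_8U.
```

View pics/c4.png

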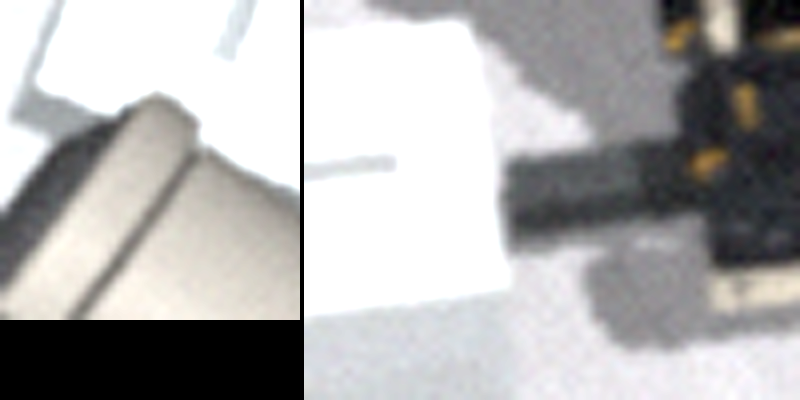

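Run:
```python
from h import *
np.set_printoptions(precision=4,suppress=True)
q=P('scene')
f=lambda L:(np.array(L,float)-[304,0])/8+[230,150]-.44
fr=onz(q,f([[510,288],[470,20]]),.09);e=fr[0]-fr[1];print(fr,np.linalg.norm(e),fr.mean(0),np.arctan2(e[1],e[0])-np.pi/2)
r=onz(q,f([[508,161],[510,206],[630,147],[632,190]]),.07+.0191-.0199+.0);print(r)
u=np.array([.9395,-.3426,0]);l=np.array([.3426,.9395,0])
s=monitor.observe();print("rod lateral rel tcp",(r-s["tool_pos"])@l)
M=fr.mean(0);print("lat housing scene",(M-s["tool_pos"])@l,"top",(np.array([.5747,-.2897,0])-s["tool_pos"])@l)
sl=onz(q,f([[395,163],[312,173]]),.09);print("slot",sl,(sl-s["tool_pos"])@l)
```

```text
[[ 0.595  -0.2334  0.09  ]
 [ 0.5565 -0.3365  0.09  ]] 0.11004016737107018 [ 0.5758 -0.285   0.09  ] -0.3576248128218309
[[ 0.5665 -0.292   0.0692]
 [ 0.5744 -0.2754  0.0692]
 [ 0.5279 -0.2769  0.0692]
 [ 0.5358 -0.261   0.0692]]
rod lateral rel tcp [-0.0082  0.0101 -0.0072  0.0104]
lat housing scene 0.0015926879361402475 top -0.0032201537584332918
slot [[ 0.6052 -0.296   0.09  ]
 [ 0.6308 -0.3059  0.09  ]] [0.0013 0.0008]
```

Request:
move_arm(deltas=[{"x":-0.005,"y":0,"z":-0.001,"wx":0,"wy":0,"wz":0,"hand":0.1},{"x":-0.01,"y":0,"z":-0.001,"wx":0,"wy":0,"wz":0,"hand":0.1},{"x":-0.015,"y":0,"z":-0.001,"wx":0,"wy":0,"wz":0,"hand":0.1},{"x":-0.02,"y":0,"z":-0.001,"wx":0,"wy":0,"wz":0,"hand":0.1},{"x":-0.025,"y":0,"z":-0.001,"wx":0,"wy":0,"wz":0,"hand":0.1},{"x":-0.03,"y":0,"z":-0.001,"wx":0,"wy":0,"wz":0,"hand":0.1},{"x":-0.03,"y":0,"z":-0.001,"wx":0,"wy":0,"wz":0,"hand":0.1}])

```text
time: 7.02
tool_pos: [0.5114, -0.2632, 0.0407]
tool_rot: [-3.142, -0.001, 2.791]
contact_force: [0.1, 0.5, -4.3]
opening: 0.0198
```

```bash
python3 -c "
from h import *
go(.5568,-.2798,.0408,2.792)"
```

```text
t7.03 pos [ 0.5114 -0.2632  0.0407] rot [-3.1416e+00 -1.4000e-03  2.7911e+00] F [ 0.1  0.5 -4.3] op 0.0198
  d mm [-48.3  -0.   -0.1] w deg [ 0.   -0.08 -0.05] rows 0.8
```

No contact force, so it is about 21 mm in. Continuing.

Request:
move_arm(deltas=[{"x":-0.008,"y":0,"z":0,"wx":0,"wy":0,"wz":0,"hand":0.1},{"x":-0.016,"y":0,"z":0,"wx":0,"wy":0,"wz":0,"hand":0.1},{"x":-0.024,"y":0,"z":0,"wx":0,"wy":0,"wz":0,"hand":0.1},{"x":-0.032,"y":0,"z":0,"wx":0,"wy":0,"wz":0,"hand":0.1},{"x":-0.04,"y":0,"z":0,"wx":0,"wy":0,"wz":0,"hand":0.1},{"x":-0.048,"y":0,"z":0,"wx":0,"wy":0,"wz":0,"hand":0.1},{"x":-0.048,"y":0,"z":0,"wx":0,"wy":0,"wz":0,"hand":0.1}])

```text
time: 7.9
tool_pos: [0.5567, -0.2798, 0.0406]
tool_rot: [-3.142, -0.001, 2.791]
contact_force: [-0.2, 0.4, -4.7]
opening: 0.0198
```

```bash
python3 -c "
from h import *
go(.5568,-.2798,.0408,2.792)"
```

```text
t7.90 pos [ 0.5567 -0.2798  0.0406] rot [-3.1416e+00 -1.3000e-03  2.7911e+00] F [-0.2  0.4 -4.7] op 0.0198
  d mm [-0.1  0.  -0.2] w deg [-0.   -0.08 -0.05] rows 0.0
```

Request:
move_arm(deltas=[{"x":0,"y":0,"z":0,"wx":0,"wy":0,"wz":0,"hand":0.6},{"x":0,"y":0,"z":0,"wx":0,"wy":0,"wz":0,"hand":0.6},{"x":0,"y":0,"z":0,"wx":0,"wy":0,"wz":0,"hand":0.6},{"x":0,"y":0,"z":0,"wx":0,"wy":0,"wz":0,"hand":0.6},{"x":0,"y":0,"z":-0.06,"wx":0,"wy":0,"wz":0,"hand":0.6},{"x":0,"y":0,"z":-0.11,"wx":0,"wy":0,"wz":0,"hand":0.6},{"x":0.1,"y":0,"z":-0.11,"wx":0,"wy":0,"wz":0,"hand":0.6},{"x":0.1,"y":0,"z":-0.11,"wx":0,"wy":0,"wz":0,"hand":0.6}])

```text
time: 8.9
tool_pos: [0.4607, -0.2445, 0.1516]
tool_rot: [-3.141, -0.001, 2.791]
contact_force: [0.7, -0.7, 0.3]
opening: 0.0554
```

Request:
move_arm(deltas=[{"x":0,"y":0,"z":0,"wx":0,"wy":0,"wz":0,"hand":0.6},{"x":0,"y":0,"z":0,"wx":0,"wy":0,"wz":0,"hand":0.6},{"x":0,"y":0,"z":0,"wx":0,"wy":0,"wz":0,"hand":0.6}])

```text
time: 9.28
tool_pos: [0.4634, -0.2458, 0.1508]
tool_rot: [-3.141, -0.001, 2.791]
contact_force: [0.4, 0.2, 0.4]
opening: 0.0547
```

Run:
```python
from h import *
go(.4731,-.2493,.15,2.792)
a,p=snap('wrist','w5.png');b,q=snap('scene','s5.png')
c2=cv2.resize(b[120:220,220:360],(560,400),interpolation=cv2.INTER_CUBIC)
o=np.zeros((400,800,3),np.uint8);o[:,:240]=a[:400,160:400];o[:,240:]=c2
import pickle;pickle.dump(p,open('w5.pkl','wb'))
cv2.imwrite('pics/c5.png',np.clip(o.astype(float)*1.5,0,255).astype(np.uint8)[:,:,::-1])
```

```text
t9.28 pos [ 0.4634 -0.2458  0.1508] rot [-3.1415e+00 -1.0000e-03  2.7912e+00] F [0.4 0.2 0.4] op 0.0547
  d mm [-10.3   0.    0.7] w deg [-0.01 -0.06 -0.05] rows 0.2
```

View pics/c5.png

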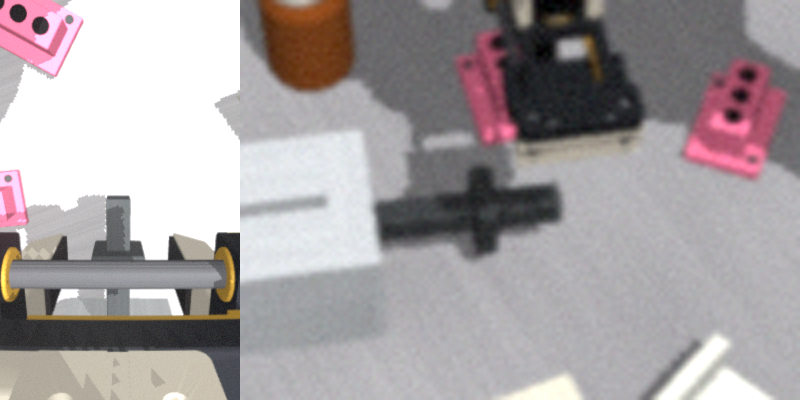

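Run:
```python
from h import *
import pickle
p=pickle.load(open('w5.pkl','rb'))
u=np.array([.9395,-.3426,0]);l=np.array([.3426,.9395,0]);M=np.array([.5765,-.287,0])
for z in(.070,.064): X=onz(p,[[278.5,197],[278,241]],z);print(X.round(4),(X-M)@u,(X-M)@l)
s=monitor.observe();print((s["tool_pos"]-M)@u,(s["tool_pos"]-M)@l)
b=cv2.imread('pics/s5.png');q=P('scene')
f=lambda L:(np.array(L,float)-[240,0])/4+[220,120]
X=onz(q,f([[557,192]]),.066);print(X,(X-M)@u,(X-M)@l)
```

```text
[[ 0.4509 -0.2402  0.07  ]
 [ 0.4856 -0.2533  0.07  ]] [-0.13398754 -0.09691182] [0.00092174 0.00050488]
[[ 0.4522 -0.2407  0.064 ]
 [ 0.4878 -0.2541  0.064 ]] [-0.13262545 -0.09462112] [0.00094269 0.00051539]
-0.12076921491182081 0.00010248213199837153
[[ 0.45873487 -0.24030914  0.066     ]] [-0.12663663] [0.00351972]
```

Request:
move_arm(deltas=[{"x":-0.01,"y":0,"z":0.04,"wx":0,"wy":0,"wz":0,"hand":0.6},{"x":-0.01,"y":0,"z":0.08,"wx":0,"wy":0,"wz":0,"hand":0.6},{"x":-0.01,"y":0,"z":0.113,"wx":0,"wy":0,"wz":0,"hand":0.6},{"x":-0.01,"y":0,"z":0.113,"wx":0,"wy":0,"wz":0,"hand":0.6},{"x":-0.01,"y":0,"z":0.113,"wx":0,"wy":0,"wz":0,"hand":0.6},{"x":-0.01,"y":0,"z":0.113,"wx":0,"wy":0,"wz":0,"hand":0.6}])

```text
time: 10.12
tool_pos: [0.4726, -0.2493, 0.0393]
tool_rot: [-3.141, 0.001, 2.791]
contact_force: [0.7, -0.5, -0.2]
opening: 0.0549
```

Request:
move_arm(deltas=[{"x":0,"y":0,"z":0,"wx":0,"wy":0,"wz":0,"hand":0.1},{"x":0,"y":0,"z":0,"wx":0,"wy":0,"wz":0,"hand":0.1},{"x":0,"y":0,"z":0,"wx":0,"wy":0,"wz":0,"hand":0.1},{"x":0,"y":0,"z":0,"wx":0,"wy":0,"wz":0,"hand":0.1},{"x":0,"y":0,"z":0,"wx":0,"wy":0,"wz":0,"hand":0.1},{"x":0,"y":0,"z":0,"wx":0,"wy":0,"wz":0,"hand":0.1}], grip_force=35)

```text
time: 10.88
tool_pos: [0.4716, -0.2486, 0.0378]
tool_rot: [3.141, -0.002, 2.791]
contact_force: [0.2, 0.2, 0.0]
opening: 0.0195
```

Request:
move_arm(deltas=[{"x":-0.003,"y":0,"z":-0.002,"wx":0,"wy":0,"wz":0,"hand":0.1},{"x":-0.006,"y":0,"z":-0.004,"wx":0,"wy":0,"wz":0,"hand":0.1},{"x":-0.01,"y":0,"z":-0.004,"wx":0,"wy":0,"wz":0,"hand":0.1},{"x":-0.014,"y":0,"z":-0.004,"wx":0,"wy":0,"wz":0,"hand":0.1},{"x":-0.014,"y":0,"z":-0.004,"wx":0,"wy":0,"wz":0,"hand":0.1}])

```text
time: 11.5
tool_pos: [0.4851, -0.2535, 0.0416]
tool_rot: [3.141, -0.002, 2.791]
contact_force: [-0.4, -0.6, -5.4]
opening: 0.0197
```

Run:
```python
from h import *
go(.539,-.2732,.041,2.792)
```

```text
t11.50 pos [ 0.4851 -0.2535  0.0416] rot [ 3.1415e+00 -1.6000e-03  2.7911e+00] F [-0.4 -0.6 -5.4] op 0.0197
  d mm [-57.4   0.    0.5] w deg [ 0.01 -0.09 -0.05] rows 0.9
```

Request:
move_arm(deltas=[{"x":-0.008,"y":0,"z":0,"wx":0,"wy":0,"wz":0,"hand":0.1},{"x":-0.016,"y":0,"z":0,"wx":0,"wy":0,"wz":0,"hand":0.1},{"x":-0.024,"y":0,"z":0,"wx":0,"wy":0,"wz":0,"hand":0.1},{"x":-0.032,"y":0,"z":0,"wx":0,"wy":0,"wz":0,"hand":0.1},{"x":-0.04,"y":0,"z":0,"wx":0,"wy":0,"wz":0,"hand":0.1},{"x":-0.047,"y":0,"z":0,"wx":0,"wy":0,"wz":0,"hand":0.1},{"x":-0.05,"y":0,"z":0,"wx":0,"wy":0,"wz":0,"hand":0.1},{"x":-0.052,"y":0,"z":0,"wx":0,"wy":0,"wz":0,"hand":0.1}])

```text
time: 12.5
tool_pos: [0.5271, -0.2682, 0.042]
tool_rot: [3.14, -0.018, 2.792]
contact_force: [-30.0, 11.0, 21.8]
opening: 0.0197
```

Request:
move_arm(deltas=[{"x":-0.001,"y":0,"z":0,"wx":0,"wy":0,"wz":0,"hand":0.1},{"x":-0.002,"y":0,"z":0,"wx":0,"wy":0,"wz":0,"hand":0.1},{"x":-0.003,"y":0,"z":0,"wx":0,"wy":0,"wz":0,"hand":0.1},{"x":-0.004,"y":0,"z":0,"wx":0,"wy":0,"wz":0,"hand":0.1},{"x":-0.004,"y":0,"z":0,"wx":0,"wy":0,"wz":0,"hand":0.1}])

```text
time: 13.12
tool_pos: [0.5314, -0.2698, 0.0422]
tool_rot: [3.14, -0.017, 2.792]
contact_force: [-24.5, 9.3, 19.8]
opening: 0.0199
```

Run:
```python
from h import *
a,p=snap('top','t6.png');b,q=snap('scene','s6.png')
c2=cv2.resize(b[130:200,220:320],(560,392),interpolation=cv2.INTER_CUBIC)
c1=cv2.resize(a[140:210,345:385],(224,392),interpolation=cv2.INTER_CUBIC)
o=np.hstack([c1,c2])
cv2.imwrite('pics/c6.png',np.clip(o.astype(float)*1.8,0,255).astype(np.uint8)[:,:,::-1])
```

```text
(no output)
```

View pics/c6.png

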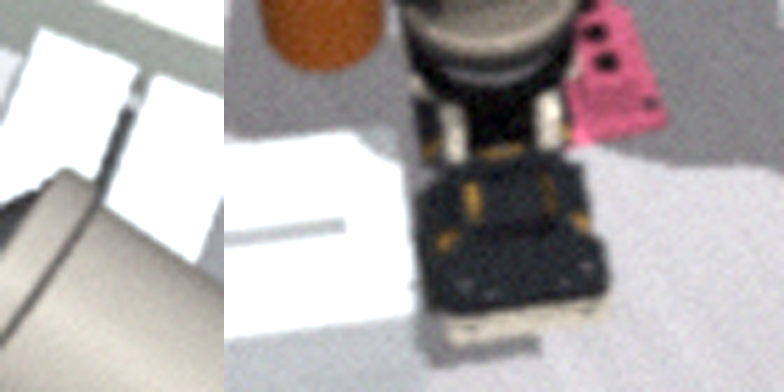

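Run:
```python
from h import *
p=P('top');f=lambda L:np.array(L,float)/5.6+[345,140]
u=np.array([.9395,-.3426,0]);l=np.array([.3426,.9395,0]);M=np.array([.5747,-.2897,0])
g=cv2.imread('pics/t6.png',0)
X=onz(p,f([[131,108]]),.07);print(X,(X-M)@u,(X-M)@l)
for d in range(60,165,5):
    c=proj(p,[M+u*d/1000+[0,0,.07]])[0]; pt=cv2.getRectSubPix(g,(1,1),(float(c[0]),float(c[1]))); print(d,c.round(1),pt[0,0],end='; ')
```

```text
[[ 0.69977626 -0.33748309  0.07      ]] [0.13387963] [-0.00204108]
60 [358.5 183.5] 95; 65 [359.2 181.8] 81; 70 [359.8 180.1] 75; 75 [360.4 178.5] 66; 80 [361.  176.8] 57; 85 [361.7 175.2] 61; 90 [362.3 173.5] 56; 95 [362.9 171.8] 47; 100 [363.5 170.2] 56; 105 [364.1 168.5] 46; 110 [364.8 166.9] 52; 115 [365.4 165.2] 53; 120 [366.  163.6] 50; 125 [366.6 161.9] 53; 130 [367.2 160.3] 51; 135 [367.8 158.7] 96; 140 [368.5 157. ] 113; 145 [369.1 155.4] 79; 150 [369.7 153.7] 82; 155 [370.3 152.1] 91; 160 [370.9 150.5] 90;
```

Request:
move_arm(deltas=[{"x":0,"y":0,"z":-0.001,"wx":0,"wy":0,"wz":0,"hand":0.1},{"x":0,"y":0,"z":-0.002,"wx":0,"wy":0,"wz":0,"hand":0.1},{"x":0,"y":0,"z":-0.002,"wx":0,"wy":0,"wz":0,"hand":0.1}])

```text
time: 13.6
tool_pos: [0.5353, -0.2714, 0.0431]
tool_rot: [3.14, -0.008, 2.791]
contact_force: [-8.1, 3.7, -1.2]
opening: 0.0198
```

Request:
move_arm(deltas=[{"x":-0.001,"y":0,"z":0,"wx":0,"wy":0,"wz":0,"hand":0.1},{"x":-0.002,"y":0,"z":0,"wx":0,"wy":0,"wz":0,"hand":0.1},{"x":-0.003,"y":0,"z":0,"wx":0,"wy":0,"wz":0,"hand":0.1},{"x":-0.003,"y":0,"z":0,"wx":0,"wy":0,"wz":0,"hand":0.1}])

```text
time: 14.1
tool_pos: [0.5354, -0.2713, 0.0431]
tool_rot: [3.14, -0.014, 2.791]
contact_force: [-19.6, 6.9, 7.8]
opening: 0.0202
```

```bash
cat > tip.py <<'E'
from h import *
g=cv2.cvtColor(viewer.read_camera('top'),cv2.COLOR_RGB2GRAY);p=P('top')
u=np.array([.9395,-.3426,0]);M=np.array([.5747,-.2897,0])
for d in range(120,152,2):
    c=proj(p,[M+u*d/1000+[0,0,.07]])[0]; print(d,int(cv2.getRectSubPix(g,(1,1),(float(c[0]),float(c[1])))[0,0]),end='; ')
E
python3 tip.py
```

```text
120 49; 122 52; 124 54; 126 51; 128 45; 130 48; 132 50; 134 49; 136 56; 138 78; 140 103; 142 95; 144 84; 146 76; 148 79; 150 83;
```

Request:
move_arm(deltas=[{"x":0.002,"y":0,"z":0,"wx":0,"wy":0,"wz":0,"hand":0.6},{"x":0.002,"y":0,"z":0,"wx":0,"wy":0,"wz":0,"hand":0.6},{"x":0.002,"y":0,"z":0,"wx":0,"wy":0,"wz":0,"hand":0.6},{"x":0.002,"y":0,"z":0,"wx":0,"wy":0,"wz":0,"hand":0.6},{"x":0.002,"y":0,"z":-0.05,"wx":0,"wy":0,"wz":0,"hand":0.6},{"x":0.002,"y":0,"z":-0.1,"wx":0,"wy":0,"wz":0,"hand":0.6},{"x":0.1,"y":0,"z":-0.15,"wx":0,"wy":0,"wz":0,"hand":0.6},{"x":0.1,"y":0,"z":-0.15,"wx":0,"wy":0,"wz":0,"hand":0.6}])

```text
time: 15.15
tool_pos: [0.4454, -0.239, 0.1952]
tool_rot: [-3.141, -0.0, 2.791]
contact_force: [0.6, -0.7, 0.2]
opening: 0.055
```

```bash
python3 tip.py
python3 - <<'E'
from h import *
go(.576,-.09,.15,2.82)
a,p=snap('top','t7.png');b,q=snap('scene','s7.png')
c2=cv2.resize(b[120:320,200:360],(400,500),interpolation=cv2.INTER_CUBIC)
c1=cv2.resize(a[140:300,225:353],(400,500),interpolation=cv2.INTER_CUBIC)
cv2.imwrite('pics/c7.png',np.hstack([c1,c2])[:,:,::-1])
E
```

```text
120 44; 122 50; 124 50; 126 48; 128 43; 130 47; 132 48; 134 47; 136 62; 138 83; 140 102; 142 92; 144 81; 146 73; 148 76; 150 79; t15.20 pos [ 0.4422 -0.2375  0.1974] rot [-3.1408e+00 -1.3000e-03  2.7914e+00] F [-2.4  1.6  1.3] op 0.0553
  d mm [-75.1 184.5  47.2] w deg [-0.05 -0.08 -1.64] rows 3.3
```

View pics/c7.png

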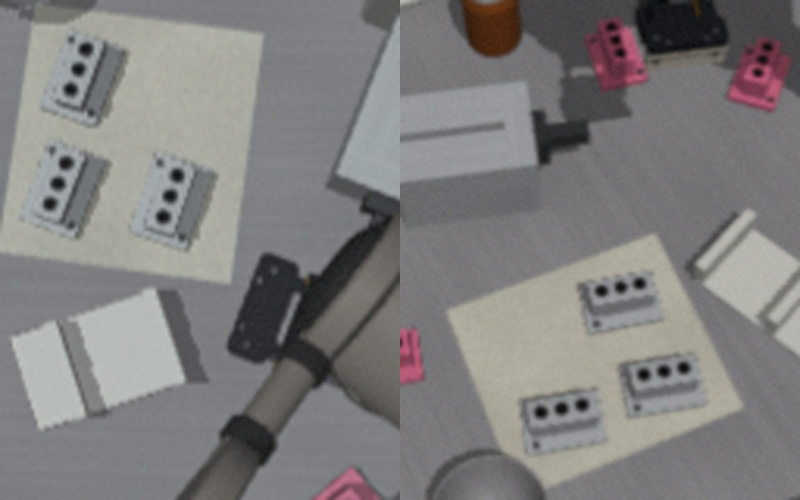

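Run:
```python
from h import *
np.set_printoptions(precision=4,suppress=True)
p=P('top');q=P('scene')
f=lambda L:np.array(L,float)/3.125+[225,140]-.34
for h in ([[86,49],[79,69],[71,90]],[[66,163],[58,184],[50,204]],[[177,176],[170,196],[163,216]]):
    X=onz(p,f(h),.04);d=X[0]-X[2];print("top",X.mean(0),np.arctan2(d[1],d[0]))
g=lambda L:(np.array(L,float)-[400,0])/2.5+[200,120]-.3
for h in ([[540,412],[562,408],[582,405]],[[644,374],[664,371],[684,368]],[[601,291],[620,287],[640,283]]):
    X=onz(q,g(h),.04);d=X[0]-X[2];print("scene",X.mean(0),np.arctan2(d[1],d[0]))
fr=onz(q,g([[528,82],[540,170]]),.09).mean(0);u=np.array([.9395,-.3426,0])
X=onz(q,g([[588,126],[538,115]]),.07);print(fr,(X-fr)@u)
```

```text
top [ 0.6926 -0.0049  0.04  ] -0.3134899783805123
top [0.5865 0.0104 0.04  ] -0.33701137318931285
top [ 0.5774 -0.0915  0.04  ] -0.3101065274522978
scene [ 0.6941 -0.0038  0.04  ] -0.3364528132495058
scene [0.5878 0.0113 0.04  ] -0.35486728862724726
scene [ 0.5791 -0.0907  0.04  ] -0.2870697556558127
[ 0.5765 -0.2807  0.09  ] [-0.058  -0.0068]
```

Run:
```python
from h import *
go(.578,-.091,.1,2.835)
```

```text
t15.30 pos [ 0.4461 -0.2394  0.1956] rot [-3.1407e+00  1.5000e-03  2.7905e+00] F [-0.  -0.7  0.3] op 0.0550
  d mm [-72.6 184.8  95.6] w deg [-0.05  0.09 -2.55] rows 3.5
```

Request:
move_arm(deltas=[{"x":-0.073,"y":0.185,"z":0.02,"wx":0,"wy":0,"wz":-2.5,"hand":0.6},{"x":-0.073,"y":0.185,"z":0.02,"wx":0,"wy":0,"wz":-2.5,"hand":0.6},{"x":-0.073,"y":0.185,"z":0.02,"wx":0,"wy":0,"wz":-2.5,"hand":0.6},{"x":-0.073,"y":0.185,"z":0.06,"wx":0,"wy":0,"wz":-2.5,"hand":0.6},{"x":-0.073,"y":0.185,"z":0.096,"wx":0,"wy":0,"wz":-2.5,"hand":0.6},{"x":-0.073,"y":0.185,"z":0.096,"wx":0,"wy":0,"wz":-2.5,"hand":0.6},{"x":-0.073,"y":0.185,"z":0.096,"wx":0,"wy":0,"wz":-2.5,"hand":0.6},{"x":-0.073,"y":0.185,"z":0.096,"wx":0,"wy":0,"wz":-2.5,"hand":0.6}])

```text
time: 16.3
tool_pos: [0.5796, -0.0913, 0.0994]
tool_rot: [3.141, 0.001, 2.834]
contact_force: [0.2, 0.3, -0.1]
opening: 0.055
```

```bash
cat > dies.py <<'E'
# die hole centres from the scene camera: dark blobs within the parchment, grouped in threes
from h import *
from scipy.spatial.distance import cdist
im,q=snap('scene','last.png')
g=cv2.cvtColor(im,cv2.COLOR_RGB2GRAY)
h,w=g.shape
P0=proj(q,[[.74,.06,0],[.74,-.14,0],[.52,-.15,0],[.5,.05,0]])
m=np.zeros_like(g);cv2.fillPoly(m,[P0.astype(np.int32)],255);m=cv2.dilate(m,np.ones((9,9)))
bw=((g<60)&(m>0)).astype(np.uint8)
n,_,st,ce=cv2.connectedComponentsWithStats(bw)
b=[c for s,c in zip(st[1:],ce[1:]) if 12<=s[4]<=90]
X=onz(q,b,.04);D=cdist(X,X)
for i in range(len(X)):
    k=np.argsort(D[i])[1:3]
    if len(k)==2 and D[i][k[1]]<.03 and np.linalg.norm(X[k].mean(0)-X[i])<.004:
        d=X[k[0]]-X[k[1]];d=d*np.sign(d[0]);print("die",X[[i,*k]].mean(0)[:2].round(4),"tool yaw",(np.pi+np.arctan2(d[1],d[0])).round(3))
E
python3 dies.py
python3 - <<'E'
from h import *
go(.578,-.091,.013,2.835)
E
```

```text
t16.35 pos [ 0.5794 -0.0913  0.0994] rot [3.1414e+00 1.3000e-03 2.8341e+00] F [ 0.4 -0.5 -0. ] op 0.0550
  d mm [ 1.5 -0.2 86.4] w deg [ 0.01  0.07 -0.05] rows 1.4
```

Request:
move_arm(deltas=[{"x":0.001,"y":0,"z":0.04,"wx":0,"wy":0,"wz":0,"hand":0.6},{"x":0.001,"y":0,"z":0.075,"wx":0,"wy":0,"wz":0,"hand":0.6},{"x":0.001,"y":0,"z":0.085,"wx":0,"wy":0,"wz":0,"hand":0.6},{"x":0.001,"y":0,"z":0.085,"wx":0,"wy":0,"wz":0,"hand":0.6},{"x":0.001,"y":0,"z":0.085,"wx":0,"wy":0,"wz":0,"hand":0.6}])

```text
time: 16.98
tool_pos: [0.5785, -0.0907, 0.0145]
tool_rot: [3.141, 0.001, 2.835]
contact_force: [0.3, -0.1, 0.2]
opening: 0.0548
```

Request:
move_arm(deltas=[{"x":0,"y":0,"z":0,"wx":0,"wy":0,"wz":0,"hand":0.15},{"x":0,"y":0,"z":0,"wx":0,"wy":0,"wz":0,"hand":0.15},{"x":0,"y":0,"z":0,"wx":0,"wy":0,"wz":0,"hand":0.15},{"x":0,"y":0,"z":0,"wx":0,"wy":0,"wz":0,"hand":0.15},{"x":0,"y":0,"z":-0.05,"wx":0,"wy":0,"wz":0,"hand":0.15},{"x":0,"y":0,"z":-0.1,"wx":0,"wy":0,"wz":0,"hand":0.15},{"x":0,"y":0,"z":-0.12,"wx":0,"wy":0,"wz":0,"hand":0.15},{"x":0,"y":0,"z":-0.12,"wx":0,"wy":0,"wz":0,"hand":0.15}], grip_force=30)

```text
time: 17.98
tool_pos: [0.5782, -0.0906, 0.134]
tool_rot: [3.141, 0.001, 2.835]
contact_force: [-0.4, 0.1, -2.5]
opening: 0.0275
```

```bash
sed -i 's/g<60/g<45/' dies.py
python3 - <<'E'
from h import *
go(.56,.418,.13,3.053)
g=cv2.imread('pics/s7.png',0); print(g[160:180,278:302][:, ::2])
E
```

```text
t17.98 pos [ 0.5782 -0.0906  0.134 ] rot [3.1414e+00 1.1000e-03 2.8346e+00] F [-0.4  0.1 -2.5] op 0.0275
  d mm [171.  479.3   3.9] w deg [  0.     0.07 -12.51] rows 8.1
[[ 74  70  70  74  71  78 107 116 119 119 120 119]
 [ 70  73  73  73  71  74  92 119 119 119 118 118]
 [ 71  73  72  73  72  71  87 114 117 118 121 119]
 [ 73  73  69  72  73  70  79 105 121 121 120 119]
 [ 71  75  70  73  73  69  74  96 119 119 120 117]
 [ 71  74  74  73  73  75  76  96 122 118 119 120]
 [ 71  72  73  71  78  82  83 100 117 119 118 117]
 [ 76  76  84  83  94 104 110 112 118 121 120 118]
 [ 85  99 108 111 113 116 119 119 119 120 118 119]
 [109 110 117 118 119 118 119 119 117 117 119 118]
 [116 113 116 115 119 119 120 120 119 119 118 118]
 [119 113 118 116 120 117 119 118 120 118 121 119]
 [118 117 113 118 119 117 117 122 120 123 118 121]
 [118 114 114 116 118 119 119 118 121 118 119 118]
 [118 118 112 117 118 119 118 116 118 121 119 118]
 [117 118 116 113 116 118 119 120 118 117 118 117]
 [119 120 117 114 117 117 117 114 119 119 115 117]
 [116 116 117 116 115 118 118 122 115 119 117 116]
 [116 116 118 112 113 116 119 117 120 117 117 118]
 [113 117 120 119 116 112 114 118 120 120 117 115]]
```

Request:
move_arm(deltas=[{"x":0.021,"y":0.06,"z":0,"wx":0,"wy":0,"wz":-1.5,"hand":0.15},{"x":0.043,"y":0.119,"z":0,"wx":0,"wy":0,"wz":-3,"hand":0.15},{"x":0.064,"y":0.179,"z":0,"wx":0,"wy":0,"wz":-4.5,"hand":0.15},{"x":0.085,"y":0.238,"z":0,"wx":0,"wy":0,"wz":-6,"hand":0.15},{"x":0.107,"y":0.298,"z":0,"wx":0,"wy":0,"wz":-7.5,"hand":0.15},{"x":0.128,"y":0.357,"z":0,"wx":0,"wy":0,"wz":-9,"hand":0.15},{"x":0.15,"y":0.417,"z":0,"wx":0,"wy":0,"wz":-11,"hand":0.15},{"x":0.17,"y":0.476,"z":0,"wx":0,"wy":0,"wz":-12.5,"hand":0.15}])

```text
time: 18.98
tool_pos: [0.5582, 0.4107, 0.1304]
tool_rot: [-3.14, -0.005, 3.054]
contact_force: [0.8, 0.0, -2.3]
opening: 0.0278
```

Request:
move_arm(deltas=[{"x":0,"y":0,"z":0,"wx":0,"wy":0,"wz":0,"hand":0.15},{"x":0,"y":0,"z":0,"wx":0,"wy":0,"wz":0,"hand":0.15}])

```text
time: 19.23
tool_pos: [0.5584, 0.4087, 0.1305]
tool_rot: [-3.139, -0.005, 3.053]
contact_force: [0.6, 0.1, -2.8]
opening: 0.0278
```

Run:
```python
from h import *
go(.56,.415,.037,3.053)
a,p=snap('scene','s8.png');b,_=snap('top','t8.png')
cv2.imwrite('pics/c8.png',np.hstack([a[220:420,210:490],cv2.resize(b[70:270,40:240],(400,400))[:200*1]]if 0 else [cv2.resize(a[220:420,280:480],(400,400)),cv2.resize(b[80:280,50:250],(400,400))])[:,:,::-1])
```

```text
t19.23 pos [0.5584 0.4087 0.1305] rot [-3.1393 -0.0048  3.0535] F [ 0.6  0.1 -2.8] op 0.0278
  d mm [-1.5  6.6 93.5] w deg [-0.13 -0.28  0.03] rows 1.5
```

View pics/c8.png

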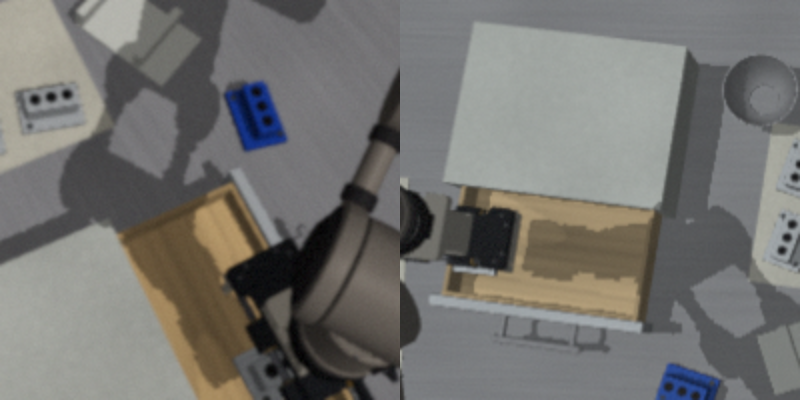

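Run:
```python
from h import *
np.set_printoptions(precision=4,suppress=True)
p=P('top');f=lambda L:(np.array(L,float)-[400,0])/2+[50,80]
X=onz(p,f([[463,293],[640,318]]),.022);e=X[0]-X[1];print("floor front",X,np.linalg.norm(e),np.arctan2(-e[0],e[1]))
X=onz(p,f([[444,296],[644,322]]),.066);e=X[0]-X[1];print("panel inner top",X,np.linalg.norm(e))
X=onz(p,f([[430,299],[644,329]]),.066);e=X[0]-X[1];print("panel outer top",X,X.mean(0),np.linalg.norm(e),np.arctan2(-e[0],e[1]))
d=monitor.observe();print(f([[0,0]]),proj(p,[[.56,.415,.022]])*2-[100,160]+[400,0],proj(p,[.5465,.266,.022])*2-[100,160]+[400,0])
```

```text
floor front [[0.4968 0.4794 0.022 ]
 [0.4671 0.2188 0.022 ]] 0.2622625768349022 -0.11351205388265147
panel inner top [[0.4898 0.4818 0.066 ]
 [0.4608 0.1993 0.066 ]] 0.28393722492949564
panel outer top [[0.4852 0.5014 0.066 ]
 [0.4512 0.1988 0.066 ]] [0.4682 0.3501 0.066 ] 0.3044086498628509 -0.11178301651560811
[[-150.   80.]] [[509.7226 250.6379]] [[610.5428 262.1571]]
```

Request:
move_arm(deltas=[{"x":0,"y":0.005,"z":0.04,"wx":0,"wy":0,"wz":1.3,"hand":0.15},{"x":0,"y":0.005,"z":0.08,"wx":0,"wy":0,"wz":1.3,"hand":0.15},{"x":0,"y":0.005,"z":0.09,"wx":0,"wy":0,"wz":1.3,"hand":0.15},{"x":0,"y":0.005,"z":0.092,"wx":0,"wy":0,"wz":1.3,"hand":0.15},{"x":0,"y":0.005,"z":0.092,"wx":0,"wy":0,"wz":1.3,"hand":0.15}])

```text
time: 19.95
tool_pos: [0.5609, 0.4144, 0.0431]
tool_rot: [3.139, 0.001, 3.029]
contact_force: [-0.4, -0.3, -2.3]
opening: 0.0276
```

```bash
python3 -c "
from h import *
go(.5575,.414,.037,3.03)"
```

```text
t19.95 pos [0.5609 0.4144 0.0431] rot [3.1392e+00 8.0000e-04 3.0295e+00] F [-0.4 -0.3 -2.3] op 0.0276
  d mm [ 3.4 -0.8  6.1] w deg [ 0.14  0.05 -0.03] rows 0.1
```

Request:
move_arm(deltas=[{"x":0.002,"y":0,"z":0.003,"wx":0,"wy":0,"wz":0,"hand":0.15},{"x":0.002,"y":0,"z":0.004,"wx":0,"wy":0,"wz":0,"hand":0.15},{"x":0.002,"y":0,"z":0.005,"wx":0,"wy":0,"wz":0,"hand":0.15},{"x":0.002,"y":0,"z":0.005,"wx":0,"wy":0,"wz":0,"hand":0.15}])

```text
time: 20.45
tool_pos: [0.5577, 0.4145, 0.0361]
tool_rot: [3.141, -0.002, 3.03]
contact_force: [0.9, 0.2, -2.7]
opening: 0.0277
```

Request:
move_arm(deltas=[{"x":0,"y":0,"z":0.001,"wx":0,"wy":0,"wz":0,"hand":0.15},{"x":0,"y":0,"z":0.001,"wx":0,"wy":0,"wz":0,"hand":0.55},{"x":0,"y":0,"z":0.001,"wx":0,"wy":0,"wz":0,"hand":0.55},{"x":0,"y":0,"z":0.001,"wx":0,"wy":0,"wz":0,"hand":0.55},{"x":0,"y":0,"z":0.001,"wx":0,"wy":0,"wz":0,"hand":0.55},{"x":0,"y":0,"z":-0.05,"wx":0,"wy":0,"wz":0,"hand":0.55},{"x":0,"y":0,"z":-0.1,"wx":0,"wy":0,"wz":0,"hand":0.55},{"x":0,"y":0,"z":-0.1,"wx":0,"wy":0,"wz":0,"hand":0.55}])

```text
time: 21.45
tool_pos: [0.5602, 0.4158, 0.1418]
tool_rot: [3.135, 0.006, 3.03]
contact_force: [-0.3, -0.9, -0.3]
opening: 0.0505
```

```bash
sed -i 's/g<45/g<50/' dies.py; python3 dies.py; python3 -c "
from h import *
go(.587,.011,.13,2.797)"
```

```text
t21.50 pos [0.5589 0.415  0.1386] rot [3.1383e+00 2.2000e-03 3.0301e+00] F [ 0.4  0.5 -0.9] op 0.0505
  d mm [ -72.9 -398.4    7.5] w deg [ 0.2   0.1  13.36] rows 6.5
```

Run:
```python
from h import *
q=P('scene');im=cv2.imread('pics/last.png');g=cv2.cvtColor(im,cv2.COLOR_BGR2GRAY)
for X in ([.694,-.004,.04],[.588,.011,.04]):
    c=proj(q,[X])[0];print(c.round(1));x,y=c.astype(int);print(g[y-8:y+9,x-14:x+15:2])
```

```text
[264.2 282.9]
[[172 172 167 167 166 169 168 170 165 159 156 154 161 149 150]
 [172 169 169 168 164 167 162 165 157 145 130 131 145 133 134]
 [172 169 165 163 165 158 150 151 137 114 109 114 129 134 141]
 [168 167 158 148 150 138 113 119 116 114 116 130 139 144 152]
 [150 145 118 118 118 119 115 117 132 138 133 127 138 147 151]
 [119 114 108 117 115 130 137 132 139 140 123  89 112 143 145]
 [106 113 122 138 137 141 136 115 131 143  95  41  65 135 138]
 [110 136 130 124 138 144 108  56  95 141  72   6  40 136 141]
 [109 145 109  83 125 140  74  18  63 134  71  15  42 141 146]
 [113 137  75  33  87 139  61  10  45 137  98  40  74 143 154]
 [107 133  48  13  60 139  73  27  58 140 132  95 117 151 150]
 [104 135  56  15  62 139 103  58 101 144 149 139 144 147 145]
 [102 137  80  41  89 146 135 111 139 151 147 149 148 139 137]
 [104 142 119  94 119 150 148 138 147 151 138 138 138 117 114]
 [105 144 141 137 143 145 147 143 139 140 118 111 111 104 107]
 [110 142 148 148 147 130 139 124 114 115 107 105 103 106 115]
 [121 132 136 140 130 107 112 107 103 104 106 105 109 115 123]]
[305.2 268. ]

[... 371 characters left out ...]
5 153]
 [113 135 128 127 135 140 109  66 103 137  66  16  66 146 154]
 [115 146 111  79 113 137  74  24  63 136  63  17  56 143 147]
 [109 144  80  33  78 137  60  18  51 138  88  34  82 147 144]
 [ 90 138  62  16  58 139  73  26  62 143 123  85 115 148 151]
 [ 88 137  67  20  61 140 110  63  99 146 144 137 142 150 158]
 [ 84 135  98  47  85 146 143 119 138 147 151 154 150 140 149]
 [ 88 139 135  97 120 154 150 143 148 144 138 144 136 117 129]
 [ 87 133 150 137 143 155 148 137 143 136 117 116 114 108 129]
 [ 92 120 149 143 140 142 134 116 112 114 103 105 107 106 132]
 [ 99 102 145 133 119 115 113 107 101 105 104 101 103 112 140]
 [111  87 114 108 106 100 107 104 104 105 112 113 122 130 143]]
```

```bash
sed -i 's/g<50/g<80/;s/12<=s\[4\]<=90/10<=s[4]<=120/' dies.py; sed -i 's/^X=onz.*/X=onz(q,b,.04);D=cdist(X,X);print(len(X))/' dies.py; python3 dies.py
```

```text
7
die [0.5883 0.0107] tool yaw 2.819
die [ 0.6944 -0.004 ] tool yaw 2.817
```

Request:
move_arm(deltas=[{"x":-0.073,"y":-0.398,"z":0.008,"wx":0,"wy":0,"wz":12.6,"hand":0.6},{"x":-0.073,"y":-0.398,"z":0.008,"wx":0,"wy":0,"wz":12.6,"hand":0.6},{"x":-0.073,"y":-0.398,"z":0.008,"wx":0,"wy":0,"wz":12.6,"hand":0.6},{"x":-0.073,"y":-0.398,"z":0.008,"wx":0,"wy":0,"wz":12.6,"hand":0.6},{"x":-0.073,"y":-0.398,"z":0.008,"wx":0,"wy":0,"wz":12.6,"hand":0.6},{"x":-0.073,"y":-0.398,"z":0.008,"wx":0,"wy":0,"wz":12.6,"hand":0.6},{"x":-0.073,"y":-0.398,"z":0.008,"wx":0,"wy":0,"wz":12.6,"hand":0.6},{"x":-0.073,"y":-0.398,"z":0.008,"wx":0,"wy":0,"wz":12.6,"hand":0.6}])

```text
time: 22.55
tool_pos: [0.5852, 0.0086, 0.126]
tool_rot: [-3.141, -0.005, 2.806]
contact_force: [0.5, 0.2, -0.3]
opening: 0.0551
```

```bash
python3 dies.py; python3 -c "
from h import *
go(.588,.011,.0135,2.81)"
```

```text
4
die [ 0.6944 -0.004 ] tool yaw 2.831
t22.60 pos [0.5852 0.0103 0.1263] rot [-3.1414 -0.0049  2.808 ] F [ 0.1  1.  -0.3] op 0.0550
  d mm [ -2.9   1.6 112.7] w deg [-0.01 -0.28 -0.11] rows 1.8
```

Request:
move_arm(deltas=[{"x":-0.002,"y":0.001,"z":0.05,"wx":0,"wy":-0.2,"wz":0,"hand":0.6},{"x":-0.002,"y":0.001,"z":0.1,"wx":0,"wy":-0.2,"wz":0,"hand":0.6},{"x":-0.002,"y":0.001,"z":0.112,"wx":0,"wy":-0.2,"wz":0,"hand":0.6},{"x":-0.002,"y":0.001,"z":0.112,"wx":0,"wy":-0.2,"wz":0,"hand":0.6},{"x":-0.002,"y":0.001,"z":0.112,"wx":0,"wy":-0.2,"wz":0,"hand":0.6}])

```text
time: 23.22
tool_pos: [0.5896, 0.0115, 0.0177]
tool_rot: [3.141, 0.005, 2.811]
contact_force: [-0.4, 0.0, 0.5]
opening: 0.055
```

Request:
move_arm(deltas=[{"x":0,"y":0,"z":0,"wx":0,"wy":0,"wz":0,"hand":0.15},{"x":0,"y":0,"z":0,"wx":0,"wy":0,"wz":0,"hand":0.15},{"x":0,"y":0,"z":0,"wx":0,"wy":0,"wz":0,"hand":0.15},{"x":0,"y":0,"z":0,"wx":0,"wy":0,"wz":0,"hand":0.15}])

```text
time: 23.72
tool_pos: [0.5884, 0.0111, 0.0162]
tool_rot: [3.141, 0.002, 2.81]
contact_force: [-0.3, 0.5, 3.6]
opening: 0.0278
```

Request:
move_arm(deltas=[{"x":0,"y":0,"z":-0.05,"wx":0,"wy":0,"wz":0,"hand":0.15},{"x":0,"y":0,"z":-0.1,"wx":0,"wy":0,"wz":0,"hand":0.15},{"x":0,"y":0,"z":-0.12,"wx":0,"wy":0,"wz":0,"hand":0.15},{"x":0,"y":0,"z":-0.12,"wx":0,"wy":0,"wz":0,"hand":0.15},{"x":0,"y":0,"z":-0.12,"wx":0,"wy":0,"wz":0,"hand":0.15}])

```text
time: 24.35
tool_pos: [0.587, 0.0112, 0.1342]
tool_rot: [-3.141, -0.001, 2.81]
contact_force: [0.3, -1.2, -2.0]
opening: 0.0278
```

```bash
python3 -c "
from h import *
go(.549,.341,.13,3.03)"
```

```text
t24.35 pos [0.587  0.0112 0.1342] rot [-3.1411e+00 -1.0000e-03  2.8100e+00] F [ 0.3 -1.2 -2. ] op 0.0278
  d mm [143.3 299.4   4.2] w deg [ -0.02  -0.06 -12.6 ] rows 5.3
```

Request:
move_arm(deltas=[{"x":0.024,"y":0.05,"z":0,"wx":0,"wy":0,"wz":-2,"hand":0.15},{"x":0.048,"y":0.1,"z":0,"wx":0,"wy":0,"wz":-4,"hand":0.15},{"x":0.072,"y":0.15,"z":0,"wx":0,"wy":0,"wz":-6,"hand":0.15},{"x":0.096,"y":0.2,"z":0,"wx":0,"wy":0,"wz":-8,"hand":0.15},{"x":0.12,"y":0.25,"z":0,"wx":0,"wy":0,"wz":-10,"hand":0.15},{"x":0.143,"y":0.299,"z":0.004,"wx":0,"wy":0,"wz":-12.6,"hand":0.15},{"x":0.143,"y":0.299,"z":0.004,"wx":0,"wy":0,"wz":-12.6,"hand":0.15},{"x":0.143,"y":0.299,"z":0.004,"wx":0,"wy":0,"wz":-12.6,"hand":0.15}])

```text
time: 25.35
tool_pos: [0.5493, 0.3399, 0.1297]
tool_rot: [-3.139, -0.001, 3.03]
contact_force: [0.2, 0.1, -2.8]
opening: 0.0277
```

```bash
python3 -c "
from h import *
go(.549,.341,.038,3.03)"
```

```text
t25.35 pos [0.5493 0.3399 0.1297] rot [-3.1392e+00 -9.0000e-04  3.0305e+00] F [ 0.2  0.1 -2.8] op 0.0277
  d mm [ 0.3  1.3 91.7] w deg [-0.14 -0.05  0.03] rows 1.5
```

Request:
move_arm(deltas=[{"x":0,"y":0.001,"z":0.04,"wx":0,"wy":0,"wz":0,"hand":0.15},{"x":0,"y":0.001,"z":0.08,"wx":0,"wy":0,"wz":0,"hand":0.15},{"x":0,"y":0.001,"z":0.091,"wx":0,"wy":0,"wz":0,"hand":0.15},{"x":0,"y":0.001,"z":0.091,"wx":0,"wy":0,"wz":0,"hand":0.15},{"x":0,"y":0.001,"z":0.091,"wx":0,"wy":0,"wz":0,"hand":0.15},{"x":0,"y":0.001,"z":0.091,"wx":0,"wy":0,"wz":0,"hand":0.15},{"x":0,"y":0.001,"z":0.091,"wx":0,"wy":0,"wz":0,"hand":0.15}])

```text
time: 26.22
tool_pos: [0.5505, 0.3416, 0.0411]
tool_rot: [3.141, 0.002, 3.03]
contact_force: [-0.0, 0.3, -2.0]
opening: 0.0276
```

Request:
move_arm(deltas=[{"x":0,"y":0,"z":0.002,"wx":0,"wy":0,"wz":0,"hand":0.15},{"x":0,"y":0,"z":0.003,"wx":0,"wy":0,"wz":0,"hand":0.15},{"x":0,"y":0,"z":0.003,"wx":0,"wy":0,"wz":0,"hand":0.15}])

```text
time: 26.6
tool_pos: [0.5505, 0.3415, 0.0381]
tool_rot: [-3.142, 0.002, 3.03]
contact_force: [-0.6, -0.1, 2.8]
opening: 0.0279
```

Request:
move_arm(deltas=[{"x":0,"y":0,"z":0,"wx":0,"wy":0,"wz":0,"hand":0.5},{"x":0,"y":0,"z":0,"wx":0,"wy":0,"wz":0,"hand":0.5},{"x":0,"y":0,"z":0,"wx":0,"wy":0,"wz":0,"hand":0.5},{"x":0,"y":0,"z":0,"wx":0,"wy":0,"wz":0,"hand":0.5},{"x":0,"y":0,"z":-0.05,"wx":0,"wy":0,"wz":0,"hand":0.5},{"x":0,"y":0,"z":-0.1,"wx":0,"wy":0,"wz":0,"hand":0.5},{"x":0,"y":0,"z":-0.1,"wx":0,"wy":0,"wz":0,"hand":0.5},{"x":0,"y":0,"z":-0.1,"wx":0,"wy":0,"wz":0,"hand":0.5}])

```text
time: 27.6
tool_pos: [0.5498, 0.3413, 0.1371]
tool_rot: [-3.141, 0.001, 3.03]
contact_force: [-0.5, -0.4, -0.1]
opening: 0.0459
```

```bash
python3 dies.py; python3 -c "
from h import *
go(.694,-.004,.13,2.822)"
```

```text
6
die [ 0.6944 -0.0041] tool yaw 2.817
t27.65 pos [0.5494 0.3411 0.1363] rot [-3.1401e+00 -3.0000e-04  3.0301e+00] F [-0.4 -0.6 -1.6] op 0.0462
  d mm [-182.1 -326.8    6.7] w deg [-9.000e-02 -1.000e-02  1.192e+01] rows 6.0
```

Request:
move_arm(deltas=[{"x":-0.182,"y":-0.327,"z":0.0,"wx":0,"wy":0,"wz":12,"hand":0.55},{"x":-0.182,"y":-0.327,"z":0.0,"wx":0,"wy":0,"wz":12,"hand":0.55},{"x":-0.182,"y":-0.327,"z":0.0,"wx":0,"wy":0,"wz":12,"hand":0.55},{"x":-0.182,"y":-0.327,"z":0.0,"wx":0,"wy":0,"wz":12,"hand":0.55},{"x":-0.182,"y":-0.327,"z":0.0,"wx":0,"wy":0,"wz":12,"hand":0.55},{"x":-0.182,"y":-0.327,"z":0.007,"wx":0,"wy":0,"wz":12,"hand":0.55},{"x":-0.182,"y":-0.327,"z":0.007,"wx":0,"wy":0,"wz":12,"hand":0.55},{"x":-0.182,"y":-0.327,"z":0.007,"wx":0,"wy":0,"wz":12,"hand":0.55}])

```text
time: 28.65
tool_pos: [0.6938, -0.0035, 0.1292]
tool_rot: [-3.142, -0.002, 2.82]
contact_force: [-0.6, 0.3, -0.1]
opening: 0.0504
```

```bash
python3 -c "
from h import *
go(.694,-.004,.0145,2.82)"; python3 dies.py
```

```text
t28.65 pos [ 0.6938 -0.0035  0.1292] rot [-3.1415e+00 -1.6000e-03  2.8200e+00] F [-0.6  0.3 -0.1] op 0.0504
  d mm [ -0.6  -0.4 114.7] w deg [-0.   -0.09  0.  ] rows 1.8
1
```

Request:
move_arm(deltas=[{"x":0,"y":0,"z":0.05,"wx":0,"wy":0,"wz":0,"hand":0.55},{"x":0,"y":0,"z":0.1,"wx":0,"wy":0,"wz":0,"hand":0.55},{"x":0,"y":0,"z":0.112,"wx":0,"wy":0,"wz":0,"hand":0.55},{"x":0,"y":0,"z":0.114,"wx":0,"wy":0,"wz":0,"hand":0.55},{"x":0,"y":0,"z":0.114,"wx":0,"wy":0,"wz":0,"hand":0.55}])

```text
time: 29.32
tool_pos: [0.6963, -0.0035, 0.0194]
tool_rot: [3.141, 0.005, 2.821]
contact_force: [-0.2, 0.4, 0.3]
opening: 0.0506
```

Request:
move_arm(deltas=[{"x":0,"y":0,"z":0,"wx":0,"wy":0,"wz":0,"hand":0.15},{"x":0,"y":0,"z":0,"wx":0,"wy":0,"wz":0,"hand":0.15},{"x":0,"y":0,"z":0,"wx":0,"wy":0,"wz":0,"hand":0.15},{"x":0,"y":0,"z":0,"wx":0,"wy":0,"wz":0,"hand":0.15}])

```text
time: 29.82
tool_pos: [0.6952, -0.004, 0.0177]
tool_rot: [3.141, 0.003, 2.82]
contact_force: [-1.2, 0.2, 4.0]
opening: 0.028
```

Request:
move_arm(deltas=[{"x":0,"y":0,"z":-0.05,"wx":0,"wy":0,"wz":0,"hand":0.15},{"x":0,"y":0,"z":-0.1,"wx":0,"wy":0,"wz":0,"hand":0.15},{"x":0,"y":0,"z":-0.12,"wx":0,"wy":0,"wz":0,"hand":0.15},{"x":0,"y":0,"z":-0.12,"wx":0,"wy":0,"wz":0,"hand":0.15},{"x":0,"y":0,"z":-0.12,"wx":0,"wy":0,"wz":0,"hand":0.15}])

```text
time: 30.45
tool_pos: [0.6936, -0.0036, 0.1348]
tool_rot: [-3.141, -0.002, 2.821]
contact_force: [0.4, -0.8, -3.2]
opening: 0.0277
```

```bash
python3 -c "
from h import *
go(.541,.267,.13,3.03)"
```

```text
t30.45 pos [ 0.6936 -0.0036  0.1348] rot [-3.1409e+00 -1.9000e-03  2.8207e+00] F [ 0.4 -0.8 -3.2] op 0.0277
  d mm [230.1 208.7   5. ] w deg [ -0.03  -0.11 -11.99] rows 5.0
```

Request:
move_arm(deltas=[{"x":0.038,"y":0.035,"z":0,"wx":0,"wy":0,"wz":-2,"hand":0.15},{"x":0.077,"y":0.07,"z":0,"wx":0,"wy":0,"wz":-4,"hand":0.15},{"x":0.115,"y":0.104,"z":0,"wx":0,"wy":0,"wz":-6,"hand":0.15},{"x":0.153,"y":0.139,"z":0,"wx":0,"wy":0,"wz":-8,"hand":0.15},{"x":0.192,"y":0.174,"z":0,"wx":0,"wy":0,"wz":-10,"hand":0.15},{"x":0.23,"y":0.209,"z":0.004,"wx":0,"wy":0,"wz":-12,"hand":0.15},{"x":0.23,"y":0.209,"z":0.004,"wx":0,"wy":0,"wz":-12,"hand":0.15},{"x":0.23,"y":0.209,"z":0.004,"wx":0,"wy":0,"wz":-12,"hand":0.15}])

```text
time: 31.45
tool_pos: [0.5419, 0.2668, 0.1313]
tool_rot: [-3.14, -0.0, 3.031]
contact_force: [-0.4, -0.1, -1.8]
opening: 0.0281
```

```bash
python3 -c "
from h import *
go(.541,.267,.041,3.03)
a,p=snap('wrist','w9.png')
b,_=snap('scene','s9.png')
cv2.imwrite('pics/c9.png',np.hstack([a[:,60:460],cv2.resize(b[220:420,290:490],(400,420))])[:,:,::-1])"
```

```text
t31.45 pos [0.5419 0.2668 0.1313] rot [-3.1399e+00 -1.0000e-04  3.0306e+00] F [-0.4 -0.1 -1.8] op 0.0281
  d mm [ 0.9  0.3 90.3] w deg [-0.1  -0.    0.03] rows 1.4
```

View pics/c9.png

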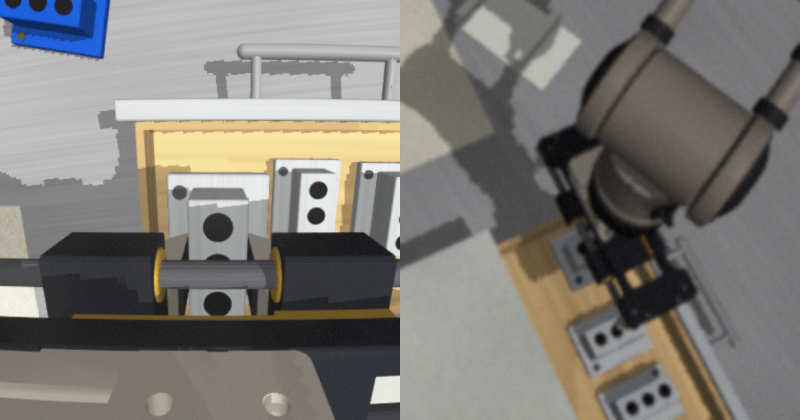

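Request:
move_arm(deltas=[{"x":0,"y":0,"z":0.04,"wx":0,"wy":0,"wz":0,"hand":0.15},{"x":0,"y":0,"z":0.08,"wx":0,"wy":0,"wz":0,"hand":0.15},{"x":0,"y":0,"z":0.09,"wx":0,"wy":0,"wz":0,"hand":0.15},{"x":0,"y":0,"z":0.092,"wx":0,"wy":0,"wz":0,"hand":0.15},{"x":0,"y":0,"z":0.092,"wx":0,"wy":0,"wz":0,"hand":0.15},{"x":0,"y":0,"z":0.092,"wx":0,"wy":0,"wz":0,"hand":0.15},{"x":0,"y":0,"z":0.092,"wx":0,"wy":0,"wz":0,"hand":0.15}])

```text
time: 32.42
tool_pos: [0.5429, 0.2673, 0.0414]
tool_rot: [3.141, 0.003, 3.03]
contact_force: [0.2, -0.3, -3.1]
opening: 0.028
```

Request:
move_arm(deltas=[{"x":0,"y":0,"z":0.001,"wx":0,"wy":0,"wz":0,"hand":0.15},{"x":0,"y":0,"z":0.002,"wx":0,"wy":0,"wz":0,"hand":0.15},{"x":0,"y":0,"z":0.002,"wx":0,"wy":0,"wz":0,"hand":0.15}])

```text
time: 32.8
tool_pos: [0.5431, 0.2672, 0.0396]
tool_rot: [3.141, 0.003, 3.03]
contact_force: [-0.4, -0.5, 5.3]
opening: 0.0277
```

Request:
move_arm(deltas=[{"x":0,"y":0,"z":0,"wx":0,"wy":0,"wz":0,"hand":0.5},{"x":0,"y":0,"z":0,"wx":0,"wy":0,"wz":0,"hand":0.5},{"x":0,"y":0,"z":0,"wx":0,"wy":0,"wz":0,"hand":0.5},{"x":0,"y":0,"z":0,"wx":0,"wy":0,"wz":0,"hand":0.5},{"x":0,"y":0,"z":-0.05,"wx":0,"wy":0,"wz":0,"hand":0.5},{"x":0,"y":0,"z":-0.1,"wx":0,"wy":0,"wz":0,"hand":0.5},{"x":0,"y":0,"z":-0.1,"wx":0,"wy":0,"wz":0,"hand":0.5},{"x":0,"y":0,"z":-0.1,"wx":0,"wy":0,"wz":0,"hand":0.5}])

```text
time: 33.8
tool_pos: [0.5419, 0.267, 0.1381]
tool_rot: [-3.141, 0.001, 3.03]
contact_force: [-0.4, -0.5, -0.3]
opening: 0.0455
```

Run:
```python
from h import *
np.set_printoptions(precision=4,suppress=True)
u=np.array([.994,-.11,0]);l=np.array([.11,.994,0]);D=np.array([.589,.337,0])
X=D-.205*u-.0*l;go(X[0],X[1],.14,3.03)
# handle measured in wrist pic: pixels of bar in w9 (crop +60)
b,_=snap('scene','s10.png')
```

```text
t33.80 pos [0.5419 0.267  0.1381] rot [-3.141   0.0011  3.0301] F [-0.4 -0.5 -0.3] op 0.0455
  d mm [166.   74.5  -2.1] w deg [-0.03  0.06  0.  ] rows 2.9
```

Request:
move_arm(deltas=[{"x":0.055,"y":0.025,"z":0,"wx":0,"wy":0,"wz":0,"hand":0},{"x":0.11,"y":0.05,"z":0,"wx":0,"wy":0,"wz":0,"hand":0},{"x":0.166,"y":0.075,"z":0,"wx":0,"wy":0,"wz":0,"hand":0},{"x":0.166,"y":0.075,"z":0,"wx":0,"wy":0,"wz":0,"hand":0},{"x":0.166,"y":0.075,"z":0,"wx":0,"wy":0,"wz":0,"hand":0},{"x":0.166,"y":0.075,"z":0.055,"wx":0,"wy":0,"wz":0,"hand":0},{"x":0.166,"y":0.075,"z":0.107,"wx":0,"wy":0,"wz":0,"hand":0},{"x":0.166,"y":0.075,"z":0.107,"wx":0,"wy":0,"wz":0,"hand":0}])

```text
time: 34.85
tool_pos: [0.3847, 0.3574, 0.0277]
tool_rot: [-3.135, -0.005, 3.028]
contact_force: [0.7, -0.3, 0.3]
opening: 0.0005
```

Run:
```python
from h import *
u=np.array([.994,-.11,0]);D=np.array([.589,.337,0])
X=D-.03*u;go(X[0],X[1],.031,3.03)
a,p=snap('top','t11.png');w,_=snap('wrist','w11.png')
cv2.imwrite('pics/c11.png',np.hstack([cv2.resize(a[80:290,50:250],(400,420)),w[:,80:480]])[:,:,::-1])
```

```text
t34.85 pos [0.3847 0.3574 0.0277] rot [-3.1353 -0.0049  3.0279] F [ 0.7 -0.3  0.3] op 0.0005
  d mm [-175.2    2.8   -4.2] w deg [-0.36 -0.28 -0.12] rows 2.8
```

View pics/c11.png

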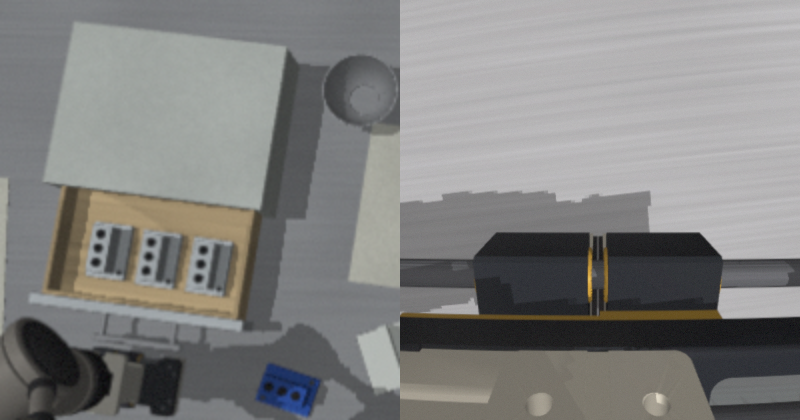

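Request:
move_arm(deltas=[{"x":-0.01,"y":0,"z":-0.003,"wx":0,"wy":0,"wz":0,"hand":0},{"x":-0.022,"y":0,"z":-0.003,"wx":0,"wy":0,"wz":0,"hand":0},{"x":-0.034,"y":0,"z":-0.003,"wx":0,"wy":0,"wz":0,"hand":0},{"x":-0.046,"y":0.001,"z":-0.003,"wx":0,"wy":0,"wz":0,"hand":0},{"x":-0.058,"y":0.001,"z":-0.003,"wx":0,"wy":0,"wz":0,"hand":0},{"x":-0.07,"y":0.001,"z":-0.003,"wx":0,"wy":0,"wz":0,"hand":0},{"x":-0.082,"y":0.001,"z":-0.003,"wx":0,"wy":0,"wz":0,"hand":0},{"x":-0.09,"y":0.001,"z":-0.003,"wx":0,"wy":0,"wz":0,"hand":0}])

```text
time: 35.95
tool_pos: [0.4763, 0.3509, 0.0343]
tool_rot: [-3.141, 0.002, 3.03]
contact_force: [-0.8, 1.3, 1.0]
opening: 0.0003
```

Request:
move_arm(deltas=[{"x":-0.01,"y":0,"z":0,"wx":0,"wy":0,"wz":0,"hand":0},{"x":-0.02,"y":0,"z":0,"wx":0,"wy":0,"wz":0,"hand":0},{"x":-0.03,"y":0,"z":0,"wx":0,"wy":0,"wz":0,"hand":0},{"x":-0.04,"y":0,"z":0,"wx":0,"wy":0,"wz":0,"hand":0},{"x":-0.05,"y":0,"z":0,"wx":0,"wy":0,"wz":0,"hand":0},{"x":-0.06,"y":0,"z":0,"wx":0,"wy":0,"wz":0,"hand":0},{"x":-0.07,"y":0,"z":0,"wx":0,"wy":0,"wz":0,"hand":0},{"x":-0.075,"y":0,"z":0,"wx":0,"wy":0,"wz":0,"hand":0}])

```text
time: 36.95
tool_pos: [0.5509, 0.3425, 0.0347]
tool_rot: [-3.141, 0.002, 3.03]
contact_force: [-0.1, 0.3, 0.7]
opening: 0.0004
```

Request:
move_arm(deltas=[{"x":-0.003,"y":0,"z":0,"wx":0,"wy":0,"wz":0,"hand":0},{"x":-0.006,"y":0,"z":0,"wx":0,"wy":0,"wz":0,"hand":0},{"x":-0.008,"y":0,"z":0,"wx":0,"wy":0,"wz":0,"hand":0},{"x":-0.008,"y":0,"z":0,"wx":0,"wy":0,"wz":0,"hand":0}])

```text
time: 37.45
tool_pos: [0.5582, 0.3418, 0.0347]
tool_rot: [-3.142, 0.002, 3.03]
contact_force: [-0.7, 0.0, -0.6]
opening: 0.0005
```

Request:
move_arm(deltas=[{"x":-0.003,"y":0,"z":0,"wx":0,"wy":0,"wz":0,"hand":0},{"x":-0.006,"y":0,"z":0,"wx":0,"wy":0,"wz":0,"hand":0},{"x":-0.008,"y":0,"z":0,"wx":0,"wy":0,"wz":0,"hand":0},{"x":-0.008,"y":0,"z":0,"wx":0,"wy":0,"wz":0,"hand":0}])

```text
time: 37.95
tool_pos: [0.5663, 0.3409, 0.0347]
tool_rot: [-3.142, 0.002, 3.03]
contact_force: [-0.5, 0.6, -0.1]
opening: 0.0003
```

Request:
move_arm(deltas=[{"x":-0.002,"y":0,"z":0,"wx":0,"wy":0,"wz":0,"hand":0},{"x":-0.004,"y":0,"z":0,"wx":0,"wy":0,"wz":0,"hand":0},{"x":-0.004,"y":0,"z":0,"wx":0,"wy":0,"wz":0,"hand":0}])

```text
time: 38.33
tool_pos: [0.5672, 0.3408, 0.0346]
tool_rot: [-3.14, -0.004, 3.03]
contact_force: [-9.2, -0.1, 5.5]
opening: 0.0005
```

Request:
move_arm(deltas=[{"x":0.01,"y":0,"z":0,"wx":0,"wy":0,"wz":0,"hand":0},{"x":0.04,"y":0,"z":0,"wx":0,"wy":0,"wz":0,"hand":0},{"x":0.09,"y":0,"z":-0.03,"wx":0,"wy":0,"wz":0,"hand":0},{"x":0.14,"y":0.02,"z":-0.08,"wx":0,"wy":0,"wz":0,"hand":0},{"x":0.15,"y":0.06,"z":-0.13,"wx":0,"wy":0,"wz":0,"hand":0},{"x":0.15,"y":0.06,"z":-0.15,"wx":0,"wy":0,"wz":0,"hand":0},{"x":0.15,"y":0.06,"z":-0.15,"wx":0,"wy":0,"wz":0,"hand":0},{"x":0.15,"y":0.06,"z":-0.15,"wx":0,"wy":0,"wz":0,"hand":0}])

```text
time: 39.33
tool_pos: [0.4269, 0.4162, 0.1832]
tool_rot: [-3.14, 0.001, 3.03]
contact_force: [0.7, -0.2, 0.3]
opening: 0.0004
```

```bash
python3 tip.py; python3 -c "
from h import *
a,p=snap('top','t12.png');b,q=snap('scene','s12.png')
cv2.imwrite('pics/c12.png',np.hstack([cv2.resize(a[80:280,50:250],(400,400)),cv2.resize(b[120:320,210:410],(400,400))])[:,:,::-1])"
```

```text
120 40; 122 45; 124 50; 126 47; 128 41; 130 43; 132 46; 134 49; 136 59; 138 79; 140 99; 142 89; 144 78; 146 72; 148 74; 150 77;
```

View pics/c12.png

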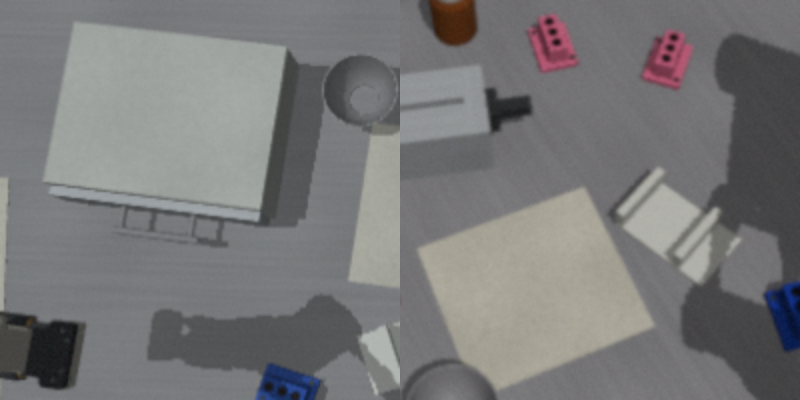

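```bash
python3 -c "
from h import *
print(robot.hand_in(), monitor.observe()['time'])"
```

```text
the job is handed in; nothing more can be done
the job is handed in; nothing more can be done
```

The depositor is back together, all three dies are in the shut drawer, and I handed the job in after about 40 s of robot time. The hand-in gave no verdict.

- **Rod:** I slid it about 70 mm into the bore and let go, and the camera showed it staying there. I then took it by the grip stub and pushed it home. It wedged once about 7 mm short, at roughly 30 N. Raising the grip by 2 mm freed it, and it then stopped hard.
- **Dies:** There were three on the parchment, and I set all of them about 75 mm apart on the drawer floor with their holes up. They were upright in the last picture before shutting. I never touched the blue and pink look-alikes.
- **Drawer:** I pushed the handle until it stopped, with about 9 N at the end.

**Last checks:** The final pictures show the collar against the housing, the parchment empty and the drawer front flush with the unit. The bowl and jar look unmoved where they appear in those pictures. The scraper was outside the last crops, but the arm never went near it.

The rod-tip readings disagreed slightly: about 137–138 mm past the mouth in the top view and about 142 mm in the scene view, where 140 is home and 135 is needed. The two cameras also placed the bore mouth about 4 mm apart sideways, so I aimed between them, and the rod entered without side force.

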